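Load the spin dryer's arbor and set the batch counter

ROBOT

A 6-joint arm with a two-finger parallel gripper is mounted at the origin on the work surface. World frame = base frame: x ahead of the robot, y to its left, z up, the work surface at z = 0. Lengths are in m, angles in degrees, forces in N, time in s.
With the tool pointing down it reaches from about 0.4 to 0.825 m from the base axis. Payload 7 kg.
Tool frame: the origin (TCP) lies midway between the tips of the shut fingers; the grasp point (between the pads) lies 19 mm behind it; z points along the fingers, y is the line along which they close (so a half turn about z gives the same grasp; the last joint's range is limited). The gripper opens to 88 mm and grips with 3 to 60 N. Pads are 19 mm wide; open, the fingers measure 130 mm over their backs; the gripper's body (78 mm by 193 mm) begins 47 mm behind the grasp point.
Start: joints at [-50.185, 20.546, 0.682, 0, -70.136, -16.507], TCP at [0.267, -0.62, 0.227] pointing down, gripper open.
Joint ranges: [-176.03, 176.03], [-82.01, 121.73], [-58.28, 71.71], [-173.87, 95.51], [-174.79, -0.11], [-173.66, 173.66]. Speed limits (degrees/s): [136.94, 136.94, 172.46, 180, 180, 180].

INTERFACE

Orientations are given as [roll, pitch, yaw] about the fixed x, y, z axes, in that order (R = Rz(yaw) Ry(pitch) Rx(roll)).
In Python, from plant import ctrl gives the robot as it stands.
- The arm moves only by the tool arm_command, never from a script. Its argument "steps" is a list of rows, each an object with "translation": the shift along the tool's x, y, z in mm, a list of three; "rotation": the turn, a rotation vector about the tool's x, y, z in units of 5 degrees (1.0 is 5 degrees), a list of three; "claw": the finger opening in mm, from 0 to 87.6. In form: [{"translation": [x, y, z], "rotation": [rx, ry, rz], "claw": claw}, ...]. A call has 1 to 5 rows; each row is the pose to reach, as a shift and turn from the pose commanded when the call began, along the tool's axes at that moment; what a row does not reach only later rows make up. A row lasts 1/10 s, in which the tool goes at most 50 mm and 8.59 degrees, less where a joint would pass 70% of its speed; a pose out of reach is approached as far as the arm can. A call with a gripper value outside its range is refused whole. The fingers move at their own pace and stop on an object; the grip force is fixed at half the most. Time passes only in rows, so rows that repeat a pose let the fingers close. It gives the time, the measured TCP pose, the force, the opening and the grip force at its end, in the units of the state.
- ctrl.get_obs(): the state, without advancing time (a new reading comes with each control period).
- ctrl.snapshot(name): name is "scene" or "top"; returns (picture, depth): 400x640x3 uint8, red, green, blue; 400x640 float32, m along the optical axis (not along the pixel's ray), 0 where there is no reading.
- ctrl.calibration(name): a dict with "vertical_fov" (degrees; the focal length in pixels is half the picture's height over the tangent of half this angle, whatever the lens; pixels are square), "cx", "cy" (the principal point, pixels), "k1" (the pictures are not rectified: a ray, as slopes to the right and down, at radius r is drawn at 1 + k1 r^2 times it, then the intrinsics apply), "rvec" (rotation vector, rad) and "tvec" (3), from world to camera coordinates, as OpenCV has them. Camera axes: x right, y down, z forward; pixel columns grow to the right and rows downward; lengths in m; the calibration is good to about 2 mm. A picture is of the moment at which its call begins. calibration takes no time and is no camera call.
- ctrl.close_job(): hands the job in; it is judged then, once.
The state is a dict: "clock": time; "joint_pos": joint angles; "qvel": joint speeds; "tau": joint torques, N m; "tool_pos": TCP position; "orientation": TCP orientation; "force": force on the tool from outside, world axes, zero at the start; "moment": the same for the moment, N m; "opening": finger opening in m; "gripper_force": force on a finger pad.
Only numpy, scipy, OpenCV 4.12 (cv2) and the standard library are available. Lean on these libraries where they do the work, as an engineer would, in place of code of your own. Each camera call takes 0.05 s, during which the arm holds its last target. There are 200 camera calls.

TASK

Load the spin dryer for the next batch: take the red clamp collar off its arbor, slide on the blue spacer first, then every brass gear lying on the bench, and put the red collar back on last, all lying flat on one another. Also roll the numbered counter wheel with a fingertip until the number of gears you loaded stands squarely uppermost between the red marks. Leave the grey reject gear in its dish, and the other things on the bench where they are.

Things in the scene. Friction and masses are not known exactly. Their poses are not given: they have to be found in the camera images.
- spinner: small white spin dryer fixed to the bench, origin on the bench under its arbor, z up: round housing of radius 48 mm (rubber foot radius 52 mm), flat top at 30 mm, with a dark hub of radius 16 mm rising to 34 mm in its middle. A flat motor box, 22 mm high and 70 mm wide, reaches out to 120 mm along the spinner's +x
- arbor_foot (a point): the middle of the hub's top face, 34 mm above the bench, where the stack begins; z up. From here a plain upright steel arbor, 10 mm in diameter, rises 64 mm, to 98 mm above the bench (its last 7 mm taper to a point)
- collar: red knurled push-on clamp collar: a ring 32 mm in outer diameter, 18 mm tall, with a 14 mm hole right through (no thread, it simply slides on and off), steel washer face on top; origin at its centre, 9 mm above what it stands on; z along its axis. At the start it stands on the hub, around the bare arbor
- spacer: bright blue plastic spacer ring, 44 mm in outer diameter, 10 mm thick, with a 14 mm hole right through; origin at its centre, z along its axis. It lies flat on the bench at the start
- gear1: brass toothed gear, a flat ring 39 mm over the teeth (smooth to the touch), 8 mm thick, with a 14 mm hole right through; origin at its centre (4 mm above what it lies on), z along its axis; either face may be up. It lies flat on the bench on its own at the start. Three to five of the five gears are there in a given start, the rest absent
- gear2: brass toothed gear, a flat ring 39 mm over the teeth (smooth to the touch), 8 mm thick, with a 14 mm hole right through; origin at its centre (4 mm above what it lies on), z along its axis; either face may be up. It lies flat on the bench on its own at the start. Three to five of the five gears are there in a given start, the rest absent
- gear3: brass toothed gear, a flat ring 39 mm over the teeth (smooth to the touch), 8 mm thick, with a 14 mm hole right through; origin at its centre (4 mm above what it lies on), z along its axis; either face may be up. It lies flat on the bench on its own at the start. Three to five of the five gears are there in a given start, the rest absent
- gear4: brass toothed gear, a flat ring 39 mm over the teeth (smooth to the touch), 8 mm thick, with a 14 mm hole right through; origin at its centre (4 mm above what it lies on), z along its axis; either face may be up. It lies flat on the bench on its own at the start. Three to five of the five gears are there in a given start, the rest absent
- gear5: brass toothed gear, a flat ring 39 mm over the teeth (smooth to the touch), 8 mm thick, with a 14 mm hole right through; origin at its centre (4 mm above what it lies on), z along its axis; either face may be up. It lies flat on the bench on its own at the start. Three to five of the five gears are there in a given start, the rest absent
- counter: grey stand fixed to the bench that carries the counter wheel: foot plate 110 mm (x) by 62 mm (y), 8 mm thick, and two cheeks 75 mm long in x, outer faces at y = -23 and +23 mm, up to 58 mm above the bench, each with a red mark in its middle. Origin on the bench under the axle; its x axis points away from the robot, turned up to 0.4 rad either way
- wheel_axle (a point): middle of the counter wheel, on its level axle (along the counter's y), 52 mm above the bench. Black drum of radius 30 mm, 26 mm wide, with eight white faces numbered 0 to 7 and, halfway between faces, eight orange ribs across it, 4 mm thick, standing out to radius 38 mm: with a number squarely uppermost the nearest ribs lean 22.5 degrees to either side of the top
- wheel (a joint): counter wheel's angle (rad), 0.785 (pi/4) per number: 0 with face 0 uppermost, 2.356 for the 3, 3.142 for 4, 3.927 for 5, 5.498 for 7 (stops at 0 and 5.498). It falls as the top is rolled away from the robot (counter's +x), rises as it is rolled towards it. A closed fingertip pushing a rib rolls it; light friction (about 1 N at the rim), no clicks, stays where left
- dish: shallow red dish, 84 mm across, 14 mm high, origin under its centre; bystander, to be left alone
- reject: dark grey steel gear of the same size as the brass ones, lying in the red dish: a reject, to be left alone; origin at its centre
- bottle: amber bottle, 34 mm across, 75 mm tall, origin under its centre; bystander
- driver: screwdriver, 150 mm long, lying along its x axis; bystander
- beaker: glass cup, 56 mm across, 60 mm tall, origin under its centre; bystander
- loupe: black loupe, 38 mm across, 22 mm tall, origin under its centre; bystander
- tweezers: steel tweezers, 110 mm long (x) by 12 mm, 6 mm high; bystander
Things that resemble listed ones, but are neither listed nor needed, are in the scene too. What is shaped like the gear4 but green is not meant.

How it is judged (in metres and radians):
On the way, in this order (a step that is already met when the one before it is completed fails the run):
1. the red collar is off the arbor (horizontal distance between collar and arbor_foot above 0.045 m), for 0.2 s.
2. the blue spacer lies on the hub, around the arbor (horizontal distance between spacer and arbor_foot below 0.004 m and z of spacer in the frame of arbor_foot between 0.002 and 0.008 m and angle between the z axis of spacer and the z axis of spinner, either way round below 0.12 rad), for 0.2 s.
3. every gear that is there is on the arbor, above the spacer (all of step 2 and horizontal distance between each of gear1, gear2, gear3, gear4, gear5 and arbor_foot below 0.004 m and z of gear1 in the frame of arbor_foot between 0.011 and 0.049 m and angle between the z axis of each of gear1, gear2, gear3, gear4, gear5 and the z axis of spinner, either way round below 0.12 rad and z of gear2 in the frame of arbor_foot between 0.011 and 0.049 m and z of gear3 in the frame of arbor_foot between 0.011 and 0.049 m and z of gear4 in the frame of arbor_foot between 0.011 and 0.049 m and z of gear5 in the frame of arbor_foot between 0.011 and 0.049 m), for 0.2 s.
4. the red collar is back on the arbor, on top of the gears (((horizontal distance between collar and arbor_foot below 0.004 m and z of collar in the frame of arbor_foot between 0.04 and 0.046 m and angle between the z axis of collar and the z axis of spinner, either way round below 0.12 rad) or (horizontal distance between collar and arbor_foot below 0.004 m and z of collar in the frame of arbor_foot between 0.048 and 0.054 m and angle between the z axis of collar and the z axis of spinner, either way round below 0.12 rad) or (horizontal distance between collar and arbor_foot below 0.004 m and z of collar in the frame of arbor_foot between 0.056 and 0.062 m and angle between the z axis of collar and the z axis of spinner, either way round below 0.12 rad))), for 0.2 s.
At the end, for the whole second after the job is handed in: On the arbor, from the hub upwards, lie the spacer, every gear that is there, and the collar, each within 4 mm of the arbor's axis, within 3 mm of its height when all lie flat on one another, tilted less than 0.12 rad; the counter wheel shows the number of gears within 0.2 rad (a quarter of a step) (all of step 3 and ((horizontal distance between collar and arbor_foot below 0.004 m and z of collar in the frame of arbor_foot between 0.04 and 0.046 m and angle between the z axis of collar and the z axis of spinner, either way round below 0.12 rad and value of joint wheel between 2.156 and 2.556 rad) or (horizontal distance between collar and arbor_foot below 0.004 m and z of collar in the frame of arbor_foot between 0.048 and 0.054 m and angle between the z axis of collar and the z axis of spinner, either way round below 0.12 rad and value of joint wheel between 2.942 and 3.342 rad) or (horizontal distance between collar and arbor_foot below 0.004 m and z of collar in the frame of arbor_foot between 0.056 and 0.062 m and angle between the z axis of collar and the z axis of spinner, either way round below 0.12 rad and value of joint wheel between 3.727 and 4.127 rad)) and linear speed of collar below 0.02 m/s); the robot touches nothing.
It fails at once if a bystander (dish, reject gear, bottle, screwdriver, beaker, loupe or tweezers) is pushed more than 3 cm from its place (distance of any of dish, reject, bottle, driver, beaker, loupe, tweezers from where it was at the start of the episode above 0.03 m).
Of gear1, gear2, gear3, gear4, gear5 only 3 to 5 are there at a start; the rules pass over those that are not, and their reading is None.
At some moment in a run one of spacer, gear1, gear2, gear3, gear4, gear5 may be knocked a few centimetres aside while the robot is not near it.
It also fails if it takes over 210 s, if anything falls off the work surface, if the arm or the gripper's body presses on something with over 40 N, if the wrist force passes 120 N, or if a joint passes its speed limit or range.

## Working session

There is one attempt and no reset: what is moved stays moved. The work goes in short steps, Python scripts to look and compute and a tool call to move; the robot and the scene stay as the last step left them, time stands still between calls to the robot, and variables do not carry over. Pictures are saved under pics/ and viewed, at most 14 in all, crops included, and the job is handed in when it is done.

Besides the shell and the picture viewer there is one more tool, called after "Request:" by a JSON object that holds its "method" and its "body", one argument or row to a line. arm_command: Moves the arm, as the interface text tells. Its arguments: {"type":"object","properties":{"steps":{"type":"array"}},"required":["steps"]}

```bash
ls; mkdir -p pics
cat > h.py <<'E'
import numpy as np, cv2
from plant import ctrl
def cal(n):
    c=ctrl.calibration(n); f=200/np.tan(np.radians(c["vertical_fov"])/2)
    R=cv2.Rodrigues(np.array(c["rvec"],float))[0]; t=np.array(c["tvec"],float).ravel()
    K=np.array([[f,0,c["cx"]],[0,f,c["cy"]],[0,0,1.]]); return K,np.array([c["k1"],0,0,0.]),R,t
def rays(n,px):
    K,d,R,t=cal(n); u=cv2.undistortPoints(np.array(px,float).reshape(-1,1,2),K,d).reshape(-1,2)
    return -R.T@t, np.c_[u,np.ones(len(u))]@R
def onplane(n,px,z):
    o,v=rays(n,px); return o+v*((z-o[2])/v[:,2])[:,None]
def proj(n,P):
    K,d,R,t=cal(n); return cv2.projectPoints(np.array(P,float).reshape(-1,1,3),cv2.Rodrigues(R)[0],t,K,d)[0].reshape(-1,2)
def snap(n,name=None):
    im,dep=ctrl.snapshot(n)
    if name: cv2.imwrite(f"pics/{name}.png",im[:,:,::-1])
    return im,dep
E
python3 - <<'E'
from h import *
for n in("scene","top"):
    snap(n,n+"0"); K,d,R,t=cal(n); print(n,K[0,0],d[0],-R.T@t,R[2])
o=ctrl.get_obs(); print(o)
E
```

```text
pics
scene 505.5551288191169 0.05556964226917788 [1.24260524 0.68443946 1.01607208] [-0.5151052  -0.47180991 -0.7155851 ]
top 438.7044406913932 -0.0034529534819700584 [0.4011039  0.04549048 1.19832648] [ 0.14239057  0.00659811 -0.98978856]
{'clock': 0.1, 'joint_pos': array([-5.01848534e+01,  2.05866025e+01,  6.37445482e-01, -1.69127155e-02,
       -7.01379836e+01, -1.65057294e+01]), 'qvel': array([-0.00084377, -0.17168859,  0.14966971,  0.13072166, -0.06416531,
        0.1016244 ]), 'tau': array([-2.99176776e-03, -5.84162843e+01,  2.93752956e+01,  7.01542273e+00,
        1.01708501e-02, -9.33501656e-05]), 'tool_pos': array([ 0.26686195, -0.61950273,  0.22571523]), 'orientation': array([ 1.79911933e+02, -9.51510868e-03, -1.56696334e+02]), 'force': array([ 0.48540323,  0.00258144, -0.25024545]), 'moment': array([-0.03273042,  0.00513356, -0.01100997]), 'gripper_force': 0.0, 'opening': 0.08734521135672924}
```

View pics/top0.png

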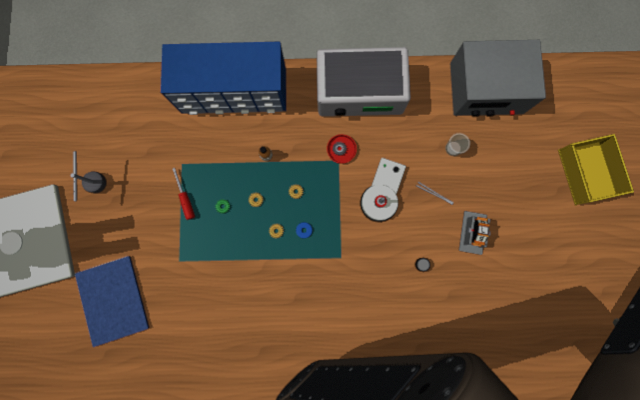

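View pics/scene0.png

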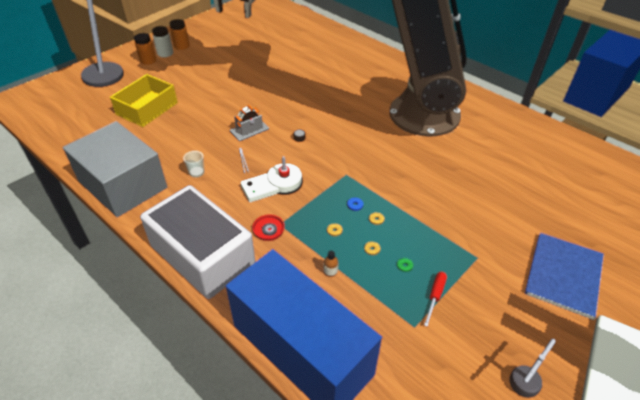

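The top view shows brass gears at (255,200), (296,191) and (276,231), and the blue spacer at (304,230). The collar on the spinner is at (381,201), the counter at (475,232) and the driver at (185,195). Lookalikes: the green ring (222,206) is not meant, the grey reject sits in the dish (341,149), the loupe is at (423,265), and the red dish could be confused with the collar. I choose the three brass rings.

```bash
cat >> h.py <<'E'
def blobs(im,lo,hi,amin=15):
    h=cv2.cvtColor(im,cv2.COLOR_RGB2HSV); m=cv2.inRange(h,np.array(lo),np.array(hi))
    n,l,s,c=cv2.connectedComponentsWithStats(m)
    return [(s[i,4],s[i,:4],c[i],(l==i)) for i in range(1,n) if s[i,4]>=amin]
def fillc(mask):
    cs=cv2.findContours(mask.astype(np.uint8),cv2.RETR_EXTERNAL,cv2.CHAIN_APPROX_NONE)[0]
    M=cv2.moments(cv2.convexHull(max(cs,key=len))); return np.array([M['m10']/M['m00'],M['m01']/M['m00']])
COL={'brass':((14,110,110),(30,255,255),.004),'blue':((105,170,120),(125,255,255),.005),'red':((0,150,90),(6,255,255),.0)}
def find(n,im,k,amin=30,amax=600,z=None):
    lo,hi,z0=COL[k]; out=[]
    for a,b,c,m in blobs(im,lo,hi,amin):
        if a<amax:
            p=fillc(m); out.append((a,p.round(1),onplane(n,[p],z0 if z is None else z)[0].round(4)))
    return out
E
python3 - <<'E'
from h import *
for n in("top","scene"):
    im,d=snap(n)
    for k in COL:
        for r in find(n,im,k): 
            if .3<r[2][0]<.9 and -.4<r[2][1]<.6: print(n,k,*r)
    for a,b,c,m in blobs(im,(0,0,150),(180,60,255),300):
        print(n,'white',a,b,c.round(1),onplane(n,[c],.03)[0].round(3))
    if n=="top":
        a=im[180:290,350:510]; cv2.imwrite("pics/c1.png",cv2.resize(a[:,:,::-1],(800,550),interpolation=cv2.INTER_CUBIC))
    else:
        a=im[95:225,210:350]; cv2.imwrite("pics/c2.png",cv2.resize(a[:,:,::-1],(646,600),interpolation=cv2.INTER_CUBIC))
E
```

```text
top brass 47 [441.6  88.7] [ 0.8684 -0.2927  0.004 ]
top brass 52 [128.4 109. ] [0.8301 0.5988 0.004 ]
top brass 53 [442.2 111.6] [ 0.8008 -0.2905  0.004 ]
top brass 54 [169.1 118.9] [0.7981 0.4817 0.004 ]
top brass 39 [300.3 115.1] [0.8001 0.1101 0.004 ]
top brass 60 [311.4 118.5] [0.7894 0.0788 0.004 ]
top brass 55 [183.  119.6] [0.795  0.4424 0.004 ]
top brass 267 [237.2 126.1] [0.7722 0.2883 0.004 ]
top brass 32 [421.3 116.7] [ 0.7873 -0.2307  0.004 ]
top brass 169 [202.1 129.4] [0.765  0.3874 0.004 ]
top brass 58 [344.4 121. ] [ 0.7799 -0.014   0.004 ]
top brass 86 [471.5 122. ] [ 0.7685 -0.3706  0.004 ]
top brass 72 [450.9 128.7] [ 0.7506 -0.3118  0.004 ]
top brass 187 [322.  141.5] [0.722  0.0504 0.004 ]
top brass 36 [349.3 130. ] [ 0.7534 -0.027   0.004 ]
top brass 49 [132.9 139.8] [0.7397 0.5824 0.004 ]
top brass 41 [220.1 133.2] [0.7527 0.3364 0.004 ]
top brass 88 [479.9 137. ] [ 0.7248 -0.391   0.004 ]
top brass 30 [310.  135.4] [0.7405 0.0837 0.004 ]
top brass 43 [401.5 135.1] [ 0.7354 -0.1728  0.004 ]
top brass 33 [364.5 138.4] [ 0.7283 -0.0689  0.004 ]
top brass 76 [434
[... 4098 characters left out ...]
e 161 [354.8 203.7] [0.4763 0.1026 0.005 ]
scene red 43 [283.7 172.6] [ 0.5218 -0.1328  0.    ]
scene red 512 [267.8 227.2] [ 0.6967 -0.0104  0.    ]
scene red 272 [438.1 285.9] [0.5402 0.4196 0.    ]
scene white 565 [294   0 110  51] [352.1  25.2] [-0.249 -0.537  0.03 ]
scene white 389 [464  73  58  30] [492.7  87.6] [-0.248  0.1    0.03 ]
scene white 2955 [ 64 122  93  61] [109.9 151.2] [ 0.832 -0.54   0.03 ]
scene white 23753 [  0 125 202 275] [ 64.5 317.2] [ 1.188 -0.117  0.03 ]
scene white 1293 [241 157  61  45] [272.1 182.3] [ 0.593 -0.104  0.03 ]
scene white 2945 [141 186 115 107] [209.6 246.2] [ 0.853 -0.048  0.03 ]
scene white 3724 [584 316  56  84] [614.6 362.8] [0.468 0.79  0.03 ]
```

View pics/c1.png

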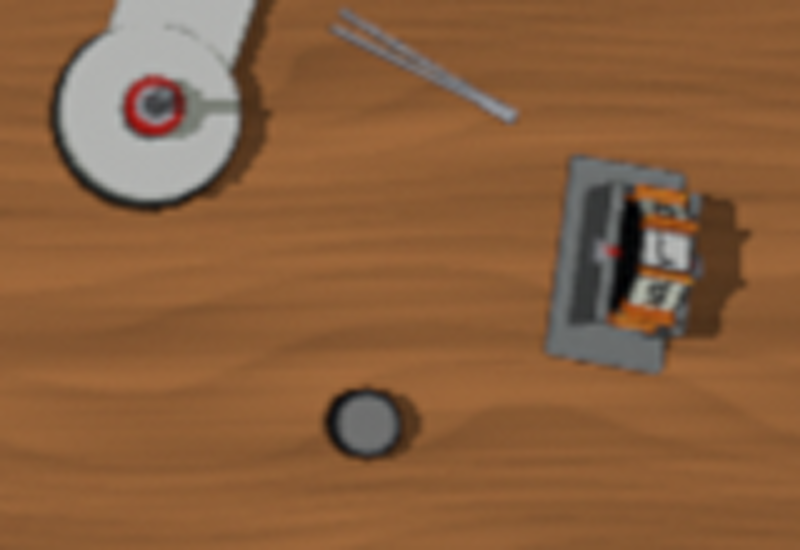

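View pics/c2.png

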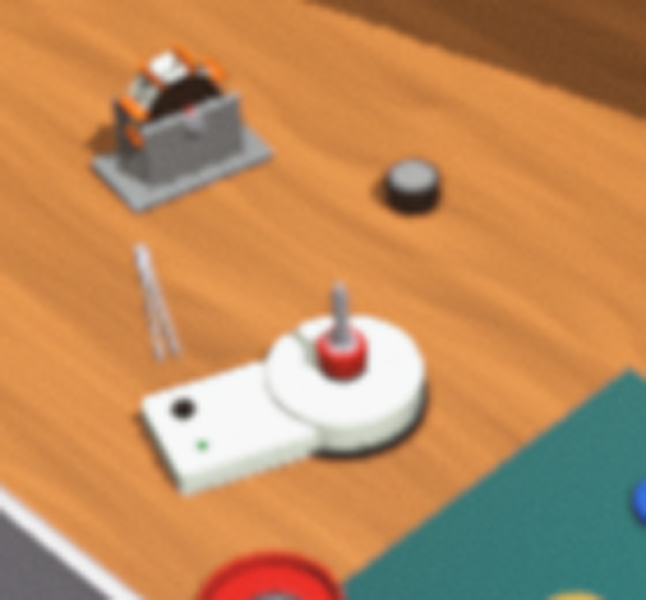

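The close crops confirm the choice: the red collar is on the arbor at top (381,201), the rings are brass, and the counter has the "7"-like face near the marks at top (483,230). Next I fix the arbor and counter poses.

```bash
cat >> h.py <<'E'
def tool(x,y,z,yaw=-120.):
    "shift in tool axes (mm) and turn (5 deg units) from the measured pose"
    o=ctrl.get_obs(); from scipy.spatial.transform import Rotation as Ro
    R=Ro.from_euler('xyz',o['orientation'],degrees=True); d=np.array([x,y,z])-o['tool_pos']
    r=(R.inv()*Ro.from_euler('xyz',[180,0,yaw],degrees=True)).as_rotvec(degrees=True)/5
    return (R.inv().apply(d)*1000).round(1),r.round(2)
E
python3 - <<'E'
from h import *
from scipy.optimize import least_squares
im,d=snap("top"); ims,ds=snap("scene")
m=max(blobs(im[150:230,355:415],(0,0,150),(180,60,255),300),key=lambda b:b[0])[3]
c=cv2.findContours(m.astype(np.uint8),cv2.RETR_EXTERNAL,cv2.CHAIN_APPROX_NONE)[0][0].reshape(-1,2)+[355,150]
P=onplane("top",c,.03)[:,:2]; P=P[(P[:,0]<.555)]
s=least_squares(lambda q:np.hypot(*(P-q[:2]).T)-q[2],[.55,-.107,.048],loss='soft_l1',f_scale=.001); print('housing top',s.x.round(4))
for n,i in(("top",im),("scene",ims)):
    for r in find(n,i,'red',z=.043):
        if r[0]<60: print(n,'collar',r)
# arbor tip in depth/top pictures: pixels with height>70mm near spinner; counter points by height
for n,dd in(("top",d),("scene",ds)):
    K,k,R,t=cal(n); v,u=np.nonzero(dd>0); o,ra=rays(n,np.c_[u,v]); X=o+ra*dd[v,u][:,None]
    a=(np.hypot(X[:,0]-.555,X[:,1]+.107)<.03)&(X[:,2]>.06); print(n,'arbor',a.sum(),X[a].mean(0).round(4),X[a].max(0).round(4))
    a=(np.hypot(X[:,0]-.46,X[:,1]+.36)<.12)&(X[:,2]>.01)&(X[:,2]<.12); Q=X[a]; print(n,'counter',a.sum(),Q.min(0).round(3),Q.max(0).round(3))
    pl=(np.hypot(X[:,0]-.46,X[:,1]+.36)<.12)&(X[:,2]>.004)&(X[:,2]<.012); print('plate',pl.sum(),[np.round(z,4) for z in cv2.minAreaRect(X[pl][:,:2].astype(np.float32)*1000)])
a=im[205:260,445:505]; b=ims[100:145,222:276]
f=lambda q:cv2.resize(q[:,:,::-1],(390,390),interpolation=cv2.INTER_LANCZOS4)
cv2.imwrite("pics/c3.png",np.hstack([f(a),f(b)]))
E
```

```text
housing top [ 0.5417 -0.0985  0.0414]
top collar (np.int32(44), array([380.4, 201. ]), array([ 0.5459, -0.1012,  0.043 ]))
scene collar (np.int32(43), array([283.7, 172.6]), array([ 0.5523, -0.0982,  0.043 ]))
top arbor 19 [ 0.5437 -0.0979  0.0852] [ 0.55   -0.0948  0.1001]
top counter 745 [ 0.404 -0.389  0.01 ] [ 0.543 -0.292  0.092]
plate 641 [array([ 458.3705, -361.8448]), array([229.9447, 227.9776]), np.float64(84.8299)]
scene arbor 36 [ 0.5502 -0.1006  0.0797] [ 0.5542 -0.0958  0.0977]
scene counter 661 [ 0.354 -0.397  0.01 ] [ 0.553 -0.291  0.092]
plate 493 [array([ 458.2376, -359.7688]), array([232.411 , 226.3508]), np.float64(54.3679)]
```

View pics/c3.png

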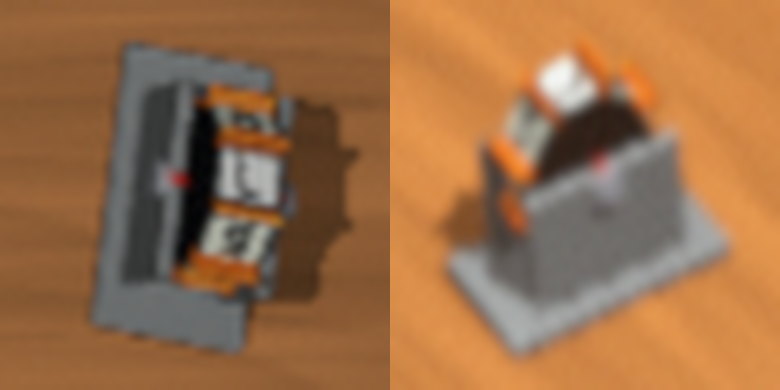

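The wheel's uppermost face is probably a 7 or a 1, and the stops will settle that. The arbor is at about (0.547, -0.102), averaged over both views.

```bash
python3 -c "
from h import *
print(tool(.547,-.102,.2))"
```

```text
(array([-462. ,  364.8,   26.4]), array([ 0.01,  0.  , -7.34]))
```

Request:
{"method": "arm_command", "body": {
  "steps": [
    {"translation": [-462, 365, 26], "rotation": [0, 0, -7.34], "claw": 55},
    {"translation": [-462, 365, 26], "rotation": [0, 0, -7.34], "claw": 55},
    {"translation": [-462, 365, 26], "rotation": [0, 0, -7.34], "claw": 55},
    {"translation": [-462, 365, 26], "rotation": [0, 0, -7.34], "claw": 55},
    {"translation": [-462, 365, 26], "rotation": [0, 0, -7.34], "claw": 55}
  ]
}}

```text
clock: 0.8
tool_pos: [0.3863, -0.3985, 0.2156]
orientation: [-180.0, -0.0, -119.7]
force: [0.9, 0.6, 0.6]
opening: 0.0567
gripper_force: 0.0
```

```bash
python3 -c "
from h import *
print(tool(.547,-.102,.16),ctrl.get_obs()['force'])"
```

```text
(array([-337.1,    7.3,   55.6]), array([-0.01, -0.  ,  0.06])) [0.9014275  0.61034527 0.55904694]
```

Request:
{"method": "arm_command", "body": {
  "steps": [
    {"translation": [-337, 7, 20], "rotation": [0, 0, 0.06], "claw": 50},
    {"translation": [-337, 7, 20], "rotation": [0, 0, 0.06], "claw": 50},
    {"translation": [-337, 7, 20], "rotation": [0, 0, 0.06], "claw": 50},
    {"translation": [-337, 7, 20], "rotation": [0, 0, 0.06], "claw": 50},
    {"translation": [-337, 7, 20], "rotation": [0, 0, 0.06], "claw": 50}
  ]
}}

```text
clock: 1.3
tool_pos: [0.5067, -0.1795, 0.201]
orientation: [-180.0, 0.0, -120.3]
force: [1.2, -1.2, -0.2]
opening: 0.05
gripper_force: 0.0
```

```bash
python3 -c "
from h import *
print(tool(.547,-.102,.13),ctrl.get_obs()['force'])"
```

```text
(array([-87.2,   4.3,  71. ]), array([-0.01,  0.  , -0.06])) [ 1.15943684 -1.15595107 -0.18958911]
```

Request:
{"method": "arm_command", "body": {
  "steps": [
    {"translation": [-87, 4, 71], "rotation": [0, 0, 0], "claw": 50},
    {"translation": [-87, 4, 71], "rotation": [0, 0, 0], "claw": 50},
    {"translation": [-87, 4, 71], "rotation": [0, 0, 0], "claw": 50},
    {"translation": [-87, 4, 71], "rotation": [0, 0, 0], "claw": 50},
    {"translation": [-87, 4, 71], "rotation": [0, 0, 0], "claw": 50}
  ]
}}

```text
clock: 1.8
tool_pos: [0.5466, -0.1046, 0.1302]
orientation: [-180.0, -0.0, -120.3]
force: [0.4, -0.4, 0.3]
opening: 0.0498
gripper_force: 0.0
```

```bash
python3 -c "
from h import *
print(tool(.547,-.102,.042))
im,_=snap('scene');im2,_=snap('top')
f=lambda q:cv2.resize(q[:,:,::-1],(390,390),interpolation=cv2.INTER_LANCZOS4)
cv2.imwrite('pics/c4.png',np.hstack([f(im[110:200,240:330]),f(im2[150:250,330:430])]))
print(proj('scene',[[.547,-.102,.13]]),proj('top',[[.547,-.102,.13]]))
"
```

```text
(array([-2.5,  1. , 88.2]), array([-0.  , -0.  , -0.05]))
[[282.73107859 147.38494518]] [[385.00558129 196.0093861 ]]
```

View pics/c4.png

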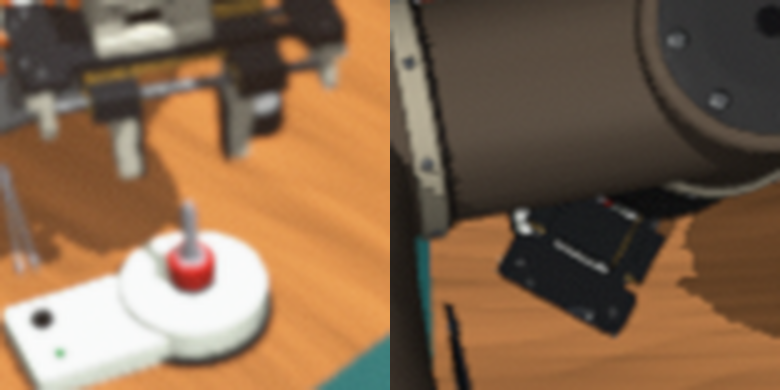

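The scene view shows fingertips at crop (130,175) and (235,155), straddling the arbor at crop (188,205). They are aligned, so I descend and grip.

Request:
{"method": "arm_command", "body": {
  "steps": [
    {"translation": [-2.5, 1, 45], "rotation": [0, 0, 0], "claw": 50},
    {"translation": [-2.5, 1, 88], "rotation": [0, 0, 0], "claw": 50},
    {"translation": [-2.5, 1, 88], "rotation": [0, 0, 0], "claw": 50},
    {"translation": [-2.5, 1, 88], "rotation": [0, 0, 0], "claw": 50},
    {"translation": [-2.5, 1, 88], "rotation": [0, 0, 0], "claw": 28}
  ]
}}

```text
clock: 2.4
tool_pos: [0.5486, -0.1021, 0.0443]
orientation: [-179.8, 0.1, -120.3]
force: [0.7, -0.6, -0.7]
opening: 0.0461
gripper_force: 0.0
```

Request:
{"method": "arm_command", "body": {
  "steps": [
    {"translation": [0, 0, 0], "rotation": [0, 0, 0], "claw": 28},
    {"translation": [0, 0, 0], "rotation": [0, 0, 0], "claw": 28},
    {"translation": [0, 0, 0], "rotation": [0, 0, 0], "claw": 28},
    {"translation": [0, 0, 0], "rotation": [0, 0, 0], "claw": 28}
  ]
}}

```text
clock: 2.8
tool_pos: [0.5479, -0.1016, 0.0435]
orientation: [-179.9, 0.1, -120.3]
force: [-1.0, 0.6, 7.9]
opening: 0.0313
gripper_force: 30.0
```

Request:
{"method": "arm_command", "body": {
  "steps": [
    {"translation": [0, 0, -30], "rotation": [0, 0, 0], "claw": 28},
    {"translation": [0, 0, -60], "rotation": [0, 0, 0], "claw": 28},
    {"translation": [0, 0, -90], "rotation": [0, 0, 0], "claw": 28},
    {"translation": [0, 0, -120], "rotation": [0, 0, 0], "claw": 28},
    {"translation": [0, 0, -120], "rotation": [0, 0, 0], "claw": 28}
  ]
}}

```text
clock: 3.3
tool_pos: [0.5495, -0.1016, 0.167]
orientation: [-179.6, 0.3, -120.2]
force: [-0.1, 0.2, 0.1]
opening: 0.0312
gripper_force: 30.0
```

```bash
python3 -c "
from h import *
print(ctrl.get_obs()['opening'],tool(.43,.02,.06))
print(tool(.547,-.102,.1))
"
```

```text
0.031190179601805937 (array([-44.4, 165.3, 106. ]), array([-0.08,  0.05, -0.05]))
(array([ 1.9,  2.5, 67. ]), array([-0.08,  0.05, -0.05]))
```

Request:
{"method": "arm_command", "body": {
  "steps": [
    {"translation": [-44, 165, 0], "rotation": [0, 0, 0], "claw": 28},
    {"translation": [-44, 165, 0], "rotation": [0, 0, 0], "claw": 28},
    {"translation": [-44, 165, 0], "rotation": [0, 0, 0], "claw": 28},
    {"translation": [-44, 165, 50], "rotation": [0, 0, 0], "claw": 28},
    {"translation": [-44, 165, 100], "rotation": [0, 0, 0], "claw": 28}
  ]
}}

```text
clock: 3.8
tool_pos: [0.4268, 0.0218, 0.0671]
orientation: [-179.8, 0.4, -120.1]
force: [1.5, 0.4, -1.5]
opening: 0.0307
gripper_force: 30.0
```

Request:
{"method": "arm_command", "body": {
  "steps": [
    {"translation": [0, 0, 35], "rotation": [0, 0, 0], "claw": 28},
    {"translation": [0, 0, 35], "rotation": [0, 0, 0], "claw": 28},
    {"translation": [0, 0, 35], "rotation": [0, 0, 0], "claw": 28}
  ]
}}

```text
clock: 4.1
tool_pos: [0.4268, 0.0194, 0.0311]
orientation: [180.0, -0.1, -120.3]
force: [0.8, 0.2, 0.0]
opening: 0.0308
gripper_force: 30.0
```

```bash
python3 -c "
from h import *
print(ctrl.get_obs()['opening'],tool(.43,.02,.01))
"
```

```text
0.030831827941882783 (array([-2.1, -2.5, 21.1]), array([ 0.  , -0.01, -0.05]))
```

Request:
{"method": "arm_command", "body": {
  "steps": [
    {"translation": [0, 0, 12], "rotation": [0, 0, 0], "claw": 28},
    {"translation": [0, 0, 20.5], "rotation": [0, 0, 0], "claw": 28},
    {"translation": [0, 0, 20.5], "rotation": [0, 0, 0], "claw": 28},
    {"translation": [0, 0, 20.5], "rotation": [0, 0, 0], "claw": 50},
    {"translation": [0, 0, 20.5], "rotation": [0, 0, 0], "claw": 60}
  ]
}}

```text
clock: 4.6
tool_pos: [0.4273, 0.0197, 0.0109]
orientation: [-180.0, 0.1, -120.3]
force: [0.4, 0.4, -0.3]
opening: 0.0418
gripper_force: 0.0
```

Request:
{"method": "arm_command", "body": {
  "steps": [
    {"translation": [0, 0, 0], "rotation": [0, 0, 0], "claw": 60},
    {"translation": [0, 0, 0], "rotation": [0, 0, 0], "claw": 60},
    {"translation": [0, 0, -40], "rotation": [0, 0, 0], "claw": 60},
    {"translation": [0, 0, -80], "rotation": [0, 0, 0], "claw": 60},
    {"translation": [0, 0, -80], "rotation": [0, 0, 0], "claw": 60}
  ]
}}

```text
clock: 5.1
tool_pos: [0.4297, 0.0207, 0.0947]
orientation: [-179.7, 0.4, -120.2]
force: [0.5, 1.0, -1.3]
opening: 0.0601
gripper_force: 0.0
```

```bash
cat > see.py <<'E'
from h import *
# fused positions of red collar / blue spacer / brass gears in both views
G=[]
I={n:snap(n)[0] for n in("top","scene")}
def pts(n,k,z=None,amin=30,amax=260):
    return [(int(r[0]),*r[2][:2]) for r in find(n,I[n],k,amin,amax,z) if .38<r[2][0]<.65 and -.18<r[2][1]<.33]
for k,z in(('brass',None),('blue',None),('red',.009)):
    S=pts("scene",k,z); T=pts("top",k,z)
    for s in S:
        for t in T:
            d=np.array(s[1:])-t[1:]
            if np.hypot(*d)<.012: print(k,'areas',s[0],t[0],'scene',s[1:],'top',t[1:],'mean',((np.array(s[1:])+t[1:])/2).round(4))
    print(k,'unpaired scene count',len(S))
E
python3 see.py; python3 -c "
from h import *
print(tool(.476,.1043,.06))"
```

```text
brass areas 129 128 scene (np.float64(0.4762), np.float64(0.178)) top (np.float64(0.4762), np.float64(0.1809)) mean [0.4762 0.1794]
brass areas 139 130 scene (np.float64(0.5836), np.float64(0.1234)) top (np.float64(0.5833), np.float64(0.1263)) mean [0.5834 0.1248]
brass areas 145 129 scene (np.float64(0.563), np.float64(0.2344)) top (np.float64(0.5629), np.float64(0.2371)) mean [0.5629 0.2358]
brass unpaired scene count 3
blue areas 164 100 scene (np.float64(0.4764), np.float64(0.1027)) top (np.float64(0.4816), np.float64(0.1093)) mean [0.479 0.106]
blue unpaired scene count 1
red unpaired scene count 1
(array([-97.5,   0.5,  31.4]), array([-0.02,  0.03, -0.06]))
```

Request:
{"method": "arm_command", "body": {
  "steps": [
    {"translation": [-97.5, 0.5, 0], "rotation": [0, 0, 0], "claw": 60},
    {"translation": [-97.5, 0.5, 0], "rotation": [0, 0, 0], "claw": 60},
    {"translation": [-97.5, 0.5, 0], "rotation": [0, 0, 0], "claw": 60},
    {"translation": [-97.5, 0.5, 35], "rotation": [0, 0, 0], "claw": 60},
    {"translation": [-97.5, 0.5, 35], "rotation": [0, 0, 0], "claw": 60}
  ]
}}

```text
clock: 5.7
tool_pos: [0.4721, 0.1023, 0.0509]
orientation: [179.7, -0.4, -120.3]
force: [-0.5, -0.7, -0.9]
opening: 0.0595
gripper_force: 0.0
```

```bash
python3 -c "
from h import *
im,_=snap('scene')
for r in find('scene',im,'red',20,200,.009): print(r)
print(tool(.476,.1043,.003))"
```

```text
(array([-3.4, -1.8, 49.7]), array([ 0.04, -0.07, -0.06]))
```

Request:
{"method": "arm_command", "body": {
  "steps": [
    {"translation": [-2, -1, 25], "rotation": [0, 0, 0], "claw": 60},
    {"translation": [-2, -1, 25], "rotation": [0, 0, 0], "claw": 60},
    {"translation": [-2, -1, 25], "rotation": [0, 0, 0], "claw": 60},
    {"translation": [-2, -1, 25], "rotation": [0, 0, 0], "claw": 60}
  ]
}}

```text
clock: 6.15
tool_pos: [0.4777, 0.1052, 0.0313]
orientation: [-180.0, 0.1, -120.3]
force: [1.0, -0.4, 0.5]
opening: 0.0603
gripper_force: 0.0
```

```bash
python3 -c "
from h import *
print(tool(.476,.1043,.003))"
```

```text
(array([ 1.7,  1. , 28.3]), array([-0.01,  0.01, -0.06]))
```

Request:
{"method": "arm_command", "body": {
  "steps": [
    {"translation": [1.7, 1, 15], "rotation": [0, 0, 0], "claw": 60},
    {"translation": [1.7, 1, 28], "rotation": [0, 0, 0], "claw": 60},
    {"translation": [1.7, 1, 28], "rotation": [0, 0, 0], "claw": 60},
    {"translation": [1.7, 1, 28], "rotation": [0, 0, 0], "claw": 40},
    {"translation": [1.7, 1, 28], "rotation": [0, 0, 0], "claw": 40}
  ]
}}

```text
clock: 6.65
tool_pos: [0.4762, 0.1045, 0.0031]
orientation: [-180.0, 0.1, -120.3]
force: [0.6, -0.5, 0.3]
opening: 0.0491
gripper_force: 0.0
```

Request:
{"method": "arm_command", "body": {
  "steps": [
    {"translation": [0, 0, 0], "rotation": [0, 0, 0], "claw": 40},
    {"translation": [0, 0, 0], "rotation": [0, 0, 0], "claw": 40},
    {"translation": [0, 0, 0], "rotation": [0, 0, 0], "claw": 40}
  ]
}}

```text
clock: 6.95
tool_pos: [0.4761, 0.1045, 0.0029]
orientation: [-180.0, 0.1, -120.3]
force: [-1.4, -0.4, 6.9]
opening: 0.0422
gripper_force: 30.0
```

Request:
{"method": "arm_command", "body": {
  "steps": [
    {"translation": [0, 0, -40], "rotation": [0, 0, 0], "claw": 40},
    {"translation": [0, 0, -80], "rotation": [0, 0, 0], "claw": 40},
    {"translation": [0, 0, -120], "rotation": [0, 0, 0], "claw": 40},
    {"translation": [0, 0, -130], "rotation": [0, 0, 0], "claw": 40},
    {"translation": [0, 0, -130], "rotation": [0, 0, 0], "claw": 40}
  ]
}}

```text
clock: 7.45
tool_pos: [0.4765, 0.1048, 0.1341]
orientation: [-179.9, 0.2, -120.3]
force: [-0.3, 0.6, -0.9]
opening: 0.0422
gripper_force: 30.0
```

```bash
python3 -c "
from h import *
print(tool(.5475,-.1018,.13))
im,_=snap('scene')
for r in find('scene',im,'red',20,200,.009): print(r)
"
```

```text
(array([ 142.6, -165.5,    3.8]), array([-0.02,  0.05, -0.06]))
(np.int32(49), array([343.4, 178.8]), array([0.4272, 0.0168, 0.009 ]))
```

Request:
{"method": "arm_command", "body": {
  "steps": [
    {"translation": [142.5, -165.5, 4], "rotation": [0, 0, 0], "claw": 40},
    {"translation": [142.5, -165.5, 4], "rotation": [0, 0, 0], "claw": 40},
    {"translation": [142.5, -165.5, 4], "rotation": [0, 0, 0], "claw": 40},
    {"translation": [142.5, -165.5, 4], "rotation": [0, 0, 0], "claw": 40},
    {"translation": [142.5, -165.5, 4], "rotation": [0, 0, 0], "claw": 40}
  ]
}}

```text
clock: 8.0
tool_pos: [0.546, -0.1059, 0.1254]
orientation: [179.8, -0.2, -120.4]
force: [-0.5, 0.6, 0.1]
opening: 0.0425
gripper_force: 30.0
```

Request:
{"method": "arm_command", "body": {
  "steps": [
    {"translation": [0, 0, 0], "rotation": [0, 0, 0], "claw": 40},
    {"translation": [0, 0, 0], "rotation": [0, 0, 0], "claw": 40}
  ]
}}

```text
clock: 8.2
tool_pos: [0.5453, -0.1028, 0.126]
orientation: [179.8, -0.1, -120.4]
force: [-0.5, 0.3, 0.3]
opening: 0.0423
gripper_force: 30.0
```

```bash
python3 -c "
from h import *
print(tool(.5475,-.1018,.1))
im,_=snap('scene');im2,_=snap('top')
for r in find('top',im2,'red',20,200,.018): print('collar top',r)
# held spacer seen in scene
for r in find('scene',im,'blue',20,400,.13): print('spacer',r, 'tcp',ctrl.get_obs()['tool_pos'])
cv2.imwrite('pics/c5.png',cv2.resize(im[110:200,235:335,::-1],(780,600),interpolation=cv2.INTER_CUBIC))
"
```

```text
(array([-2. , -1.4, 25.9]), array([ 0.04, -0.02, -0.08]))
collar top (np.int32(22), array([511.9, 112.1]), array([ 0.7902, -0.4801,  0.018 ]))
spacer (np.int32(52), array([281.6, 149.1]), array([ 0.5539, -0.0991,  0.13  ])) tcp [ 0.54575609 -0.10178144  0.12698662]
```

View pics/c5.png

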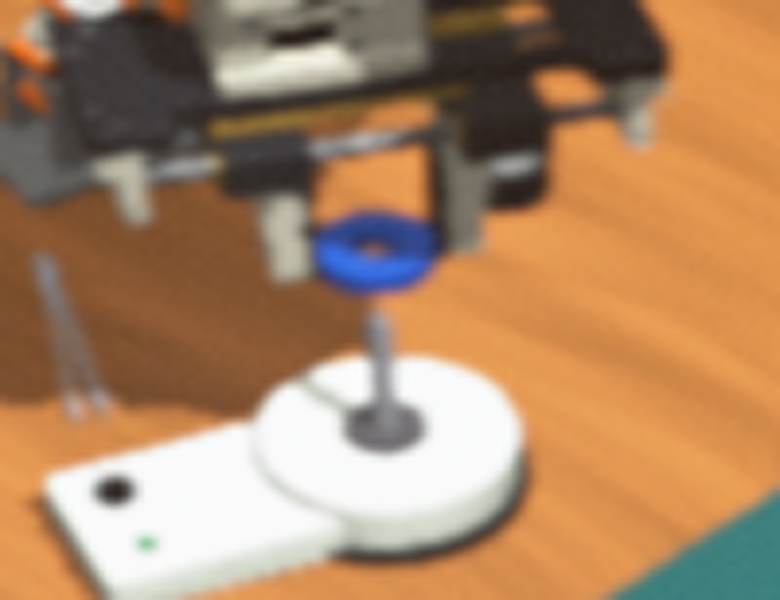

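The scene crop shows the spacer ring centre at crop (375,250), over the arbor tip at (379,315). Aligned to about 2 mm, so I go on.

Request:
{"method": "arm_command", "body": {
  "steps": [
    {"translation": [-2.5, -1.4, 0], "rotation": [0, 0, 0], "claw": 40},
    {"translation": [-2.5, -1.4, 12], "rotation": [0, 0, 0], "claw": 40},
    {"translation": [-2.5, -1.4, 24], "rotation": [0, 0, 0], "claw": 40},
    {"translation": [-2.5, -1.4, 36], "rotation": [0, 0, 0], "claw": 40},
    {"translation": [-2.5, -1.4, 36], "rotation": [0, 0, 0], "claw": 40}
  ]
}}

```text
clock: 8.8
tool_pos: [0.5473, -0.1008, 0.0896]
orientation: [179.8, -0.1, -120.3]
force: [-0.0, -0.0, -0.3]
opening: 0.0423
gripper_force: 30.0
```

```bash
python3 -c "
from h import *
print(tool(.5475,-.1018,.037))
"
```

```text
(array([ 0.6, -0.8, 52.6]), array([ 0.04, -0.03, -0.06]))
```

Request:
{"method": "arm_command", "body": {
  "steps": [
    {"translation": [0.5, -0.5, 15], "rotation": [0, 0, 0], "claw": 40},
    {"translation": [0.5, -0.5, 30], "rotation": [0, 0, 0], "claw": 40},
    {"translation": [0.5, -0.5, 42], "rotation": [0, 0, 0], "claw": 40},
    {"translation": [0.5, -0.5, 51], "rotation": [0, 0, 0], "claw": 40},
    {"translation": [0.5, -0.5, 51], "rotation": [0, 0, 0], "claw": 40}
  ]
}}

```text
clock: 9.3
tool_pos: [0.5485, -0.1017, 0.0398]
orientation: [179.9, -0.1, -120.3]
force: [-2.3, -0.2, -2.1]
opening: 0.0423
gripper_force: 30.0
```

Request:
{"method": "arm_command", "body": {
  "steps": [
    {"translation": [0, 0, 0.5], "rotation": [0, 0, 0], "claw": 40},
    {"translation": [0, 0, 0.5], "rotation": [0, 0, 0], "claw": 40}
  ]
}}

```text
clock: 9.5
tool_pos: [0.5486, -0.1017, 0.0405]
orientation: [179.9, -0.0, -120.3]
force: [-4.1, -1.5, -3.2]
opening: 0.0424
gripper_force: 30.0
```

Request:
{"method": "arm_command", "body": {
  "steps": [
    {"translation": [0.7, 0.7, 1], "rotation": [0, 0, 0], "claw": 40},
    {"translation": [0.7, 0.7, 2], "rotation": [0, 0, 0], "claw": 40},
    {"translation": [0.7, 0.7, 3], "rotation": [0, 0, 0], "claw": 40},
    {"translation": [0.7, 0.7, 3], "rotation": [0, 0, 0], "claw": 40},
    {"translation": [0.7, 0.7, 3], "rotation": [0, 0, 0], "claw": 40}
  ]
}}

```text
clock: 10.0
tool_pos: [0.5486, -0.1018, 0.0378]
orientation: [-180.0, 0.0, -120.3]
force: [-2.2, -1.1, 0.8]
opening: 0.0424
gripper_force: 30.0
```

Request:
{"method": "arm_command", "body": {
  "steps": [
    {"translation": [0, 0, 0.5], "rotation": [0, 0, 0], "claw": 60},
    {"translation": [0, 0, 0], "rotation": [0, 0, 0], "claw": 60},
    {"translation": [0, 0, -2], "rotation": [0, 0, 0], "claw": 60},
    {"translation": [0, 0, -40], "rotation": [0, 0, 0], "claw": 60},
    {"translation": [0, 0, -85], "rotation": [0, 0, 0], "claw": 60}
  ]
}}

```text
clock: 10.5
tool_pos: [0.5471, -0.1019, 0.1221]
orientation: [179.8, -0.1, -120.3]
force: [1.1, 0.3, -0.1]
opening: 0.0602
gripper_force: 0.0
```

Request:
{"method": "arm_command", "body": {
  "steps": [
    {"translation": [0, 100, 0], "rotation": [0, 0, 0], "claw": 55},
    {"translation": [0, 100, 0], "rotation": [0, 0, 0], "claw": 55},
    {"translation": [0, 100, 0], "rotation": [0, 0, 0], "claw": 55}
  ]
}}

```text
clock: 10.8
tool_pos: [0.4571, -0.0503, 0.1228]
orientation: [179.9, 0.0, -120.2]
force: [0.3, 0.5, 0.8]
opening: 0.0551
gripper_force: 0.0
```

```bash
cat >> h.py <<'E'
def stack():
    im,_=snap('scene')
    for k in('blue','brass','red'):
        for a,b,c,m in blobs(im[140:200,265:310],*COL[k][:2],8): print('scene',k,a,(c+[265,140]).round(1),b)
def arb(z): return proj('scene',[[.5475,-.1018,z]])[0].round(1)
E
python3 -c "
from h import *
stack(); print(arb(.039),arb(.048))"; python3 see.py; python3 -c "
from h import *
print(tool(.5836,.1253,.06))"
```

```text
scene blue 58 [283.4 173.1] [13 29 12  8]
scene brass 16 [289.7 155.8] [21 14  8  4]
scene brass 555 [298.  182.6] [ 0 19 45 41]
scene brass 33 [267.5 167. ] [ 0 24  9  8]
[284.1 172.2] [284.  169.9]
brass areas 140 130 scene (np.float64(0.5837), np.float64(0.1234)) top (np.float64(0.5833), np.float64(0.1263)) mean [0.5835 0.1248]
brass areas 145 130 scene (np.float64(0.563), np.float64(0.2344)) top (np.float64(0.5628), np.float64(0.2368)) mean [0.5629 0.2356]
brass unpaired scene count 3
blue unpaired scene count 1
red unpaired scene count 1
(array([-213.1,  -15.7,   63.7]), array([-0.02,  0.02, -0.04]))
```

Request:
{"method": "arm_command", "body": {
  "steps": [
    {"translation": [-213, -15.5, 0], "rotation": [0, 0, 0], "claw": 55},
    {"translation": [-213, -15.5, 0], "rotation": [0, 0, 0], "claw": 55},
    {"translation": [-213, -15.5, 0], "rotation": [0, 0, 0], "claw": 55},
    {"translation": [-213, -15.5, 0], "rotation": [0, 0, 0], "claw": 55},
    {"translation": [-213, -15.5, 50], "rotation": [0, 0, 0], "claw": 55}
  ]
}}

```text
clock: 11.45
tool_pos: [0.5914, 0.13, 0.079]
orientation: [-179.5, 0.6, -120.1]
force: [1.1, 0.9, -1.4]
opening: 0.055
gripper_force: 0.0
```

Request:
{"method": "arm_command", "body": {
  "steps": [
    {"translation": [0, 0, 0], "rotation": [0, 0, 0], "claw": 55},
    {"translation": [0, 0, 0], "rotation": [0, 0, 0], "claw": 55},
    {"translation": [0, 0, 0], "rotation": [0, 0, 0], "claw": 55}
  ]
}}

```text
clock: 11.75
tool_pos: [0.5834, 0.1237, 0.0754]
orientation: [-179.9, 0.0, -120.3]
force: [0.7, -0.3, 0.9]
opening: 0.0548
gripper_force: 0.0
```

```bash
python3 -c "
from h import *
stack()
im,_=snap('scene')
cv2.imwrite('pics/c6.png',cv2.resize(im[140:200,245:345,::-1],(780,468),interpolation=cv2.INTER_CUBIC))
print(tool(.5836,.1253,.003))"
```

```text
scene brass 572 [276.8 152. ] [ 0  0 30 25]
(array([-1.2,  0.7, 73.2]), array([-0.02,  0.03, -0.07]))
```

View pics/c6.png

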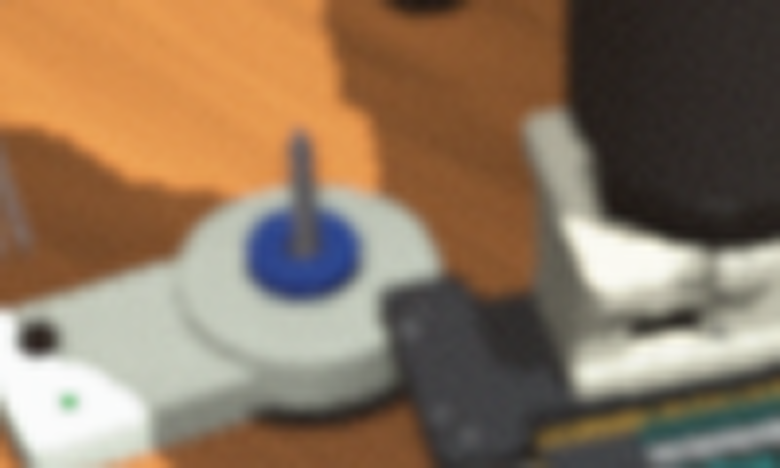

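The spacer (crop (302,252)) lies flat on the hub around the arbor. On to gear A.

Request:
{"method": "arm_command", "body": {
  "steps": [
    {"translation": [-1, 0.5, 35], "rotation": [0, 0, 0], "claw": 55},
    {"translation": [-1, 0.5, 60], "rotation": [0, 0, 0], "claw": 55},
    {"translation": [-1, 0.5, 72], "rotation": [0, 0, 0], "claw": 55},
    {"translation": [-1, 0.5, 72.5], "rotation": [0, 0, 0], "claw": 55},
    {"translation": [-1, 0.5, 72.5], "rotation": [0, 0, 0], "claw": 55}
  ]
}}

```text
clock: 12.35
tool_pos: [0.5833, 0.1255, 0.0031]
orientation: [-179.9, 0.1, -120.3]
force: [-0.6, -0.1, 0.1]
opening: 0.0547
gripper_force: 0.0
```

Request:
{"method": "arm_command", "body": {
  "steps": [
    {"translation": [0, 0, 0], "rotation": [0, 0, 0], "claw": 35},
    {"translation": [0, 0, 0], "rotation": [0, 0, 0], "claw": 35},
    {"translation": [0, 0, 0], "rotation": [0, 0, 0], "claw": 35},
    {"translation": [0, 0, 0], "rotation": [0, 0, 0], "claw": 35},
    {"translation": [0, 0, 0], "rotation": [0, 0, 0], "claw": 35}
  ]
}}

```text
clock: 12.85
tool_pos: [0.5831, 0.1257, 0.0028]
orientation: [-179.9, 0.1, -120.3]
force: [-1.1, 0.3, 5.9]
opening: 0.0369
gripper_force: 30.0
```

Request:
{"method": "arm_command", "body": {
  "steps": [
    {"translation": [0, 0, -40], "rotation": [0, 0, 0], "claw": 35},
    {"translation": [0, 0, -85], "rotation": [0, 0, 0], "claw": 35},
    {"translation": [0, 0, -130], "rotation": [0, 0, 0], "claw": 35},
    {"translation": [50, -20, -130], "rotation": [0, 0, 0], "claw": 35},
    {"translation": [95, -38, -130], "rotation": [0, 0, 0], "claw": 35}
  ]
}}

```text
clock: 13.35
tool_pos: [0.5684, 0.0268, 0.1336]
orientation: [-179.9, 0.2, -120.1]
force: [0.8, -0.8, -1.0]
opening: 0.0368
gripper_force: 30.0
```

Request:
{"method": "arm_command", "body": {
  "steps": [
    {"translation": [119, -46, 2], "rotation": [0, 0, 0], "claw": 35},
    {"translation": [119, -46, 2], "rotation": [0, 0, 0], "claw": 35},
    {"translation": [119, -46, 2], "rotation": [0, 0, 0], "claw": 35},
    {"translation": [119, -46, 2], "rotation": [0, 0, 0], "claw": 35},
    {"translation": [119, -46, 2], "rotation": [0, 0, 0], "claw": 35}
  ]
}}

```text
clock: 13.85
tool_pos: [0.5472, -0.1001, 0.1298]
orientation: [180.0, 0.0, -120.4]
force: [1.0, 1.0, -1.0]
opening: 0.0368
gripper_force: 30.0
```

```bash
python3 -c "
from h import *
print(tool(.5478,-.102,.09))
o=ctrl.get_obs();print(o['tool_pos'],o['opening'])
im,_=snap('scene')
cv2.imwrite('pics/c7.png',cv2.resize(im[120:190,240:330,::-1],(770,600),interpolation=cv2.INTER_CUBIC))
"
```

```text
(array([ 1.3, -1.5, 39.8]), array([ 0.  ,  0.  , -0.08]))
[ 0.54717892 -0.10008479  0.1297856 ] 0.0367815582192337
```

View pics/c7.png

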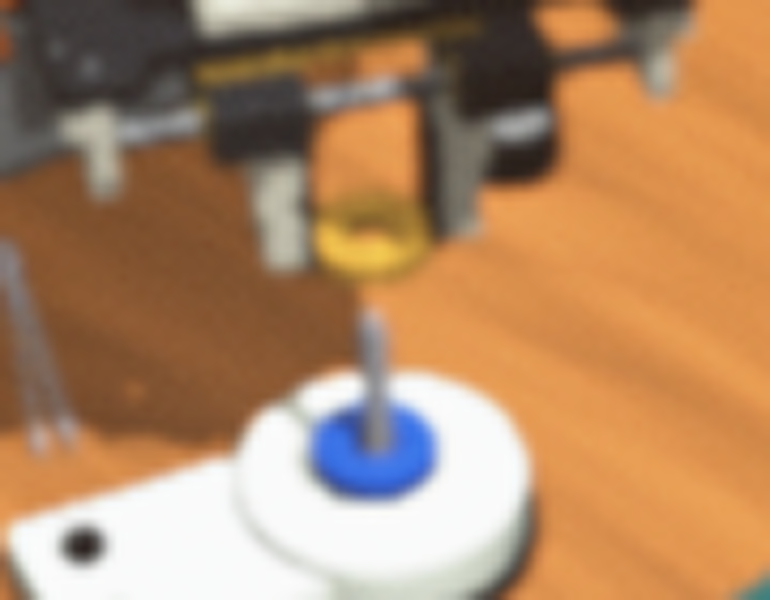

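The gear ring (crop (372,237)) is right above the arbor tip (372,312), so I descend.

Request:
{"method": "arm_command", "body": {
  "steps": [
    {"translation": [1, -1.2, 15], "rotation": [0, 0, 0], "claw": 35},
    {"translation": [1, -1.2, 30], "rotation": [0, 0, 0], "claw": 35},
    {"translation": [1, -1.2, 45], "rotation": [0, 0, 0], "claw": 35},
    {"translation": [1, -1.2, 60], "rotation": [0, 0, 0], "claw": 35},
    {"translation": [1, -1.2, 74], "rotation": [0, 0, 0], "claw": 35}
  ]
}}

```text
clock: 14.4
tool_pos: [0.5477, -0.1, 0.0552]
orientation: [180.0, -0.1, -120.2]
force: [-0.4, -2.8, 0.9]
opening: 0.0371
gripper_force: 30.0
```

Request:
{"method": "arm_command", "body": {
  "steps": [
    {"translation": [0, 0, 4], "rotation": [0, 0, 0], "claw": 35},
    {"translation": [0, 0, 7], "rotation": [0, 0, 0], "claw": 35},
    {"translation": [0, 0, 7], "rotation": [0, 0, 0], "claw": 35},
    {"translation": [0, 0, 7], "rotation": [0, 0, 0], "claw": 35}
  ]
}}

```text
clock: 14.8
tool_pos: [0.5483, -0.1006, 0.0493]
orientation: [-180.0, 0.0, -120.3]
force: [-0.3, -1.0, -1.4]
opening: 0.0365
gripper_force: 30.0
```

Request:
{"method": "arm_command", "body": {
  "steps": [
    {"translation": [0.3, 0, 1.8], "rotation": [0, 0, 0], "claw": 35},
    {"translation": [0.3, 0, 1.8], "rotation": [0, 0, 0], "claw": 35},
    {"translation": [0.3, 0, 1.8], "rotation": [0, 0, 0], "claw": 35},
    {"translation": [0.3, 0, 1.8], "rotation": [0, 0, 0], "claw": 55},
    {"translation": [0.3, 0, 1.8], "rotation": [0, 0, 0], "claw": 55}
  ]
}}

```text
clock: 15.3
tool_pos: [0.5481, -0.1012, 0.0472]
orientation: [-180.0, 0.0, -120.3]
force: [0.1, -0.0, 0.1]
opening: 0.0476
gripper_force: 0.0
```

Request:
{"method": "arm_command", "body": {
  "steps": [
    {"translation": [0, 0, 0], "rotation": [0, 0, 0], "claw": 55},
    {"translation": [0, 0, -35], "rotation": [0, 0, 0], "claw": 55},
    {"translation": [0, 0, -75], "rotation": [0, 0, 0], "claw": 55},
    {"translation": [-40, 20, -75], "rotation": [0, 0, 0], "claw": 55},
    {"translation": [-80, 40, -75], "rotation": [0, 0, 0], "claw": 55}
  ]
}}

```text
clock: 15.8
tool_pos: [0.5545, -0.0115, 0.1237]
orientation: [-179.9, 0.1, -120.5]
force: [0.3, -0.3, -0.7]
opening: 0.0549
gripper_force: 0.0
```

```bash
python3 see.py; python3 -c "
from h import *
stack()
o=ctrl.get_obs();print(o['tool_pos'],o['opening'])
print(tool(.5629,.236,.07))"
```

```text
brass areas 107 45 scene (np.float64(0.4064), np.float64(-0.174)) top (np.float64(0.4059), np.float64(-0.1796)) mean [ 0.4062 -0.1768]
brass unpaired scene count 4
blue unpaired scene count 0
red areas 48 53 scene (np.float64(0.4284), np.float64(0.0175)) top (np.float64(0.4264), np.float64(0.0193)) mean [0.4274 0.0184]
red unpaired scene count 1
scene brass 77 [299.1 146.9] [19  4 26  6]
scene brass 32 [306.8 155.6] [37 13  8 10]
scene brass 396 [296.6 190.9] [ 0 25 45 35]
scene brass 80 [283.4 170.3] [13 26 12  9]
[ 0.55403415 -0.00976317  0.12240377] 0.055221461948731954
(array([-217. ,  115.6,   52.5]), array([-0.01,  0.01, -0.02]))
```

Request:
{"method": "arm_command", "body": {
  "steps": [
    {"translation": [-217, 115.5, 0], "rotation": [0, 0, 0], "claw": 55},
    {"translation": [-217, 115.5, 0], "rotation": [0, 0, 0], "claw": 55},
    {"translation": [-217, 115.5, 0], "rotation": [0, 0, 0], "claw": 55},
    {"translation": [-217, 115.5, 0], "rotation": [0, 0, 0], "claw": 55},
    {"translation": [-217, 115.5, 10], "rotation": [0, 0, 0], "claw": 55}
  ]
}}

```text
clock: 16.45
tool_pos: [0.5643, 0.2356, 0.1132]
orientation: [-179.9, 0.1, -120.3]
force: [1.6, -0.9, 0.1]
opening: 0.0547
gripper_force: 0.0
```

Request:
{"method": "arm_command", "body": {
  "steps": [
    {"translation": [0, 0, 30], "rotation": [0, 0, 0], "claw": 55},
    {"translation": [0, 0, 30], "rotation": [0, 0, 0], "claw": 55},
    {"translation": [0, 0, 30], "rotation": [0, 0, 0], "claw": 55},
    {"translation": [0, 0, 30], "rotation": [0, 0, 0], "claw": 55}
  ]
}}

```text
clock: 16.85
tool_pos: [0.5641, 0.2328, 0.0832]
orientation: [-180.0, 0.0, -120.4]
force: [-0.0, 0.3, 0.7]
opening: 0.0551
gripper_force: 0.0
```

```bash
python3 see.py; python3 -c "
from h import *
stack()
o=ctrl.get_obs();print(o['tool_pos'],o['opening'])
print(tool(.5629,.236,.003))"
```

```text
brass areas 89 123 scene (np.float64(0.4772), np.float64(0.1828)) top (np.float64(0.4753), np.float64(0.1813)) mean [0.4762 0.182 ]
brass areas 145 62 scene (np.float64(0.563), np.float64(0.2344)) top (np.float64(0.558), np.float64(0.2293)) mean [0.5605 0.2318]
brass unpaired scene count 3
blue unpaired scene count 0
red areas 50 43 scene (np.float64(0.4255), np.float64(0.0166)) top (np.float64(0.4257), np.float64(0.019)) mean [0.4256 0.0178]
red unpaired scene count 1
scene brass 1177 [287.8 153.8] [ 0  0 45 37]
scene brass 71 [283.4 170.7] [13 27 12  8]
scene brass 20 [268.6 198.2] [ 0 57  9  3]
[0.56411779 0.23315761 0.08338288] 0.05532161198560763
(array([-1.7,  2.6, 80.4]), array([-0.01,  0.02, -0.07]))
```

Gear B has not moved (scene 0.563, 0.2344). I descend and grip.

Request:
{"method": "arm_command", "body": {
  "steps": [
    {"translation": [-1.7, 2.5, 40], "rotation": [0, 0, 0], "claw": 55},
    {"translation": [-1.7, 2.5, 65], "rotation": [0, 0, 0], "claw": 55},
    {"translation": [-1.7, 2.5, 79], "rotation": [0, 0, 0], "claw": 55},
    {"translation": [-1.7, 2.5, 80], "rotation": [0, 0, 0], "claw": 55},
    {"translation": [-1.7, 2.5, 80], "rotation": [0, 0, 0], "claw": 55}
  ]
}}

```text
clock: 17.5
tool_pos: [0.5627, 0.2366, 0.0028]
orientation: [-180.0, 0.0, -120.3]
force: [0.2, 0.1, 0.2]
opening: 0.0552
gripper_force: 0.0
```

Request:
{"method": "arm_command", "body": {
  "steps": [
    {"translation": [0, 0, 0], "rotation": [0, 0, 0], "claw": 35},
    {"translation": [0, 0, 0], "rotation": [0, 0, 0], "claw": 35},
    {"translation": [0, 0, 0], "rotation": [0, 0, 0], "claw": 35},
    {"translation": [0, 0, 0], "rotation": [0, 0, 0], "claw": 35},
    {"translation": [0, 0, 0], "rotation": [0, 0, 0], "claw": 35}
  ]
}}

```text
clock: 18.0
tool_pos: [0.5626, 0.2368, 0.0029]
orientation: [-180.0, 0.1, -120.3]
force: [-1.2, -0.8, 6.7]
opening: 0.0372
gripper_force: 30.0
```

Request:
{"method": "arm_command", "body": {
  "steps": [
    {"translation": [0, 0, -40], "rotation": [0, 0, 0], "claw": 35},
    {"translation": [0, 0, -85], "rotation": [0, 0, 0], "claw": 35},
    {"translation": [0, 0, -130], "rotation": [0, 0, 0], "claw": 35},
    {"translation": [42, -22, -130], "rotation": [0, 0, 0], "claw": 35},
    {"translation": [84, -44, -130], "rotation": [0, 0, 0], "claw": 35}
  ]
}}

```text
clock: 18.5
tool_pos: [0.5581, 0.1421, 0.1336]
orientation: [-179.9, 0.2, -120.2]
force: [0.4, -1.1, -1.4]
opening: 0.037
gripper_force: 30.0
```

Request:
{"method": "arm_command", "body": {
  "steps": [
    {"translation": [42, -22, 0], "rotation": [0, 0, 0], "claw": 35},
    {"translation": [84, -44, 0], "rotation": [0, 0, 0], "claw": 35},
    {"translation": [126, -67, 0], "rotation": [0, 0, 0], "claw": 35},
    {"translation": [168, -90, 0], "rotation": [0, 0, 0], "claw": 35},
    {"translation": [210, -112, 0], "rotation": [0, 0, 0], "claw": 35}
  ]
}}

```text
clock: 19.0
tool_pos: [0.548, -0.0979, 0.1321]
orientation: [-180.0, 0.0, -120.3]
force: [1.8, -1.0, -0.1]
opening: 0.0374
gripper_force: 30.0
```

Request:
{"method": "arm_command", "body": {
  "steps": [
    {"translation": [5.6, -1.9, 0], "rotation": [0, 0, 0], "claw": 35},
    {"translation": [5.6, -1.9, 0], "rotation": [0, 0, 0], "claw": 35},
    {"translation": [5.6, -1.9, 0], "rotation": [0, 0, 0], "claw": 35}
  ]
}}

```text
clock: 19.3
tool_pos: [0.5473, -0.1015, 0.1319]
orientation: [180.0, 0.0, -120.3]
force: [-0.1, 0.6, -0.7]
opening: 0.0374
gripper_force: 30.0
```

```bash
python3 -c "
from h import *
print(tool(.548,-.1013,.055))
o=ctrl.get_obs();print(o['tool_pos'],o['opening'])
stack()
"
```

```text
(array([-0.6, -0.5, 76.9]), array([ 0.  ,  0.  , -0.06]))
[ 0.54727187 -0.10152987  0.1319449 ] 0.037447884284879294
scene brass 1130 [295.9 166.5] [ 0  0 45 60]
scene brass 74 [283.3 170.5] [12 26 13  9]
```

Seat is TCP 0.055 this time. Descend.

Request:
{"method": "arm_command", "body": {
  "steps": [
    {"translation": [-0.5, -0.5, 20], "rotation": [0, 0, 0], "claw": 35},
    {"translation": [-0.5, -0.5, 35], "rotation": [0, 0, 0], "claw": 35},
    {"translation": [-0.5, -0.5, 50], "rotation": [0, 0, 0], "claw": 35},
    {"translation": [-0.5, -0.5, 64], "rotation": [0, 0, 0], "claw": 35},
    {"translation": [-0.5, -0.5, 72], "rotation": [0, 0, 0], "claw": 35}
  ]
}}

```text
clock: 19.85
tool_pos: [0.5477, -0.1003, 0.0589]
orientation: [179.9, -0.0, -120.2]
force: [-0.7, -0.2, -0.9]
opening: 0.0372
gripper_force: 30.0
```

Request:
{"method": "arm_command", "body": {
  "steps": [
    {"translation": [0, 0, 3], "rotation": [0, 0, 0], "claw": 35},
    {"translation": [0, 0, 3], "rotation": [0, 0, 0], "claw": 35},
    {"translation": [0, 0, 3], "rotation": [0, 0, 0], "claw": 35}
  ]
}}

```text
clock: 20.15
tool_pos: [0.5485, -0.1014, 0.0576]
orientation: [-180.0, 0.0, -120.3]
force: [-0.4, -0.5, 0.4]
opening: 0.037
gripper_force: 30.0
```

Request:
{"method": "arm_command", "body": {
  "steps": [
    {"translation": [0.3, 0, 2.2], "rotation": [0, 0, 0], "claw": 35},
    {"translation": [0.3, 0, 2.2], "rotation": [0, 0, 0], "claw": 35},
    {"translation": [0.3, 0, 2.2], "rotation": [0, 0, 0], "claw": 35},
    {"translation": [0.3, 0, 2.2], "rotation": [0, 0, 0], "claw": 55},
    {"translation": [0.3, 0, 2.2], "rotation": [0, 0, 0], "claw": 55}
  ]
}}

```text
clock: 20.65
tool_pos: [0.5479, -0.102, 0.055]
orientation: [-180.0, 0.0, -120.3]
force: [0.5, -0.0, -0.1]
opening: 0.048
gripper_force: 0.0
```

Request:
{"method": "arm_command", "body": {
  "steps": [
    {"translation": [0, 0, 0], "rotation": [0, 0, 0], "claw": 55},
    {"translation": [0, 0, -35], "rotation": [0, 0, 0], "claw": 55},
    {"translation": [0, 0, -70], "rotation": [0, 0, 0], "claw": 55},
    {"translation": [-40, 20, -70], "rotation": [0, 0, 0], "claw": 55},
    {"translation": [-80, 40, -70], "rotation": [0, 0, 0], "claw": 55}
  ]
}}

```text
clock: 21.15
tool_pos: [0.5544, -0.0124, 0.1264]
orientation: [-179.9, 0.1, -120.5]
force: [0.5, 0.4, -0.5]
opening: 0.0548
gripper_force: 0.0
```

```bash
python3 see.py; python3 -c "
from h import *
stack()
o=ctrl.get_obs();print(o['tool_pos'],o['opening'])
print(tool(.4762,.180,.07))"
```

```text
brass unpaired scene count 3
blue unpaired scene count 0
red areas 47 51 scene (np.float64(0.4291), np.float64(0.0185)) top (np.float64(0.4263), np.float64(0.0197)) mean [0.4277 0.0191]
red unpaired scene count 1
scene brass 85 [298.1 146. ] [18  3 27  7]
scene brass 455 [298.  186.4] [ 0 12 45 48]
scene brass 122 [282.6 168.1] [11 20 14 15]
[ 0.55399219 -0.0105825   0.12516539] 0.0549780454312649
(array([-125.8,  162.9,   55.2]), array([-0.01,  0.01, -0.02]))
```

Request:
{"method": "arm_command", "body": {
  "steps": [
    {"translation": [-125.5, 163, 0], "rotation": [0, 0, 0], "claw": 55},
    {"translation": [-125.5, 163, 0], "rotation": [0, 0, 0], "claw": 55},
    {"translation": [-125.5, 163, 0], "rotation": [0, 0, 0], "claw": 55},
    {"translation": [-125.5, 163, 0], "rotation": [0, 0, 0], "claw": 55},
    {"translation": [-125.5, 163, 10], "rotation": [0, 0, 0], "claw": 55}
  ]
}}

```text
clock: 21.8
tool_pos: [0.4759, 0.1817, 0.1161]
orientation: [-179.9, 0.2, -120.1]
force: [1.0, -1.0, 0.5]
opening: 0.0552
gripper_force: 0.0
```

Request:
{"method": "arm_command", "body": {
  "steps": [
    {"translation": [0, 0, 30], "rotation": [0, 0, 0], "claw": 55},
    {"translation": [0, 0, 30], "rotation": [0, 0, 0], "claw": 55},
    {"translation": [0, 0, 30], "rotation": [0, 0, 0], "claw": 55},
    {"translation": [0, 0, 30], "rotation": [0, 0, 0], "claw": 55}
  ]
}}

```text
clock: 22.2
tool_pos: [0.477, 0.1774, 0.0857]
orientation: [-180.0, 0.0, -120.3]
force: [0.6, 0.3, 0.2]
opening: 0.055
gripper_force: 0.0
```

```bash
python3 see.py; python3 -c "
from h import *
stack()
o=ctrl.get_obs();print(o['tool_pos'],o['opening'])
im,_=snap('scene')
for r in find('scene',im,'brass',25,260): 
  if .4<r[2][0]<.65 and .0<r[2][1]<.3: print(r)
print(tool(.4762,.180,.003))"
```

```text
brass unpaired scene count 2
blue unpaired scene count 0
red areas 32 48 scene (np.float64(0.4331), np.float64(0.0134)) top (np.float64(0.4263), np.float64(0.0198)) mean [0.4297 0.0166]
red unpaired scene count 1
scene brass 407 [288.1 144.8] [ 0  0 45 14]
scene brass 41 [266.6 166.3] [ 0 20  6 13]
scene brass 127 [283.4 168. ] [12 22 15 13]
scene brass 195 [287.2 196.3] [ 0 48 41 12]
[0.47691275 0.17770547 0.08575421] 0.05465205365579657
(np.int32(129), array([376.1, 218.1]), array([0.4762, 0.178 , 0.004 ]))
(array([-1.5,  1.7, 82.6]), array([-0.01,  0.02, -0.07]))
```

Gear C has not moved (scene 0.4762, 0.178).

Request:
{"method": "arm_command", "body": {
  "steps": [
    {"translation": [-1.5, 1.7, 40], "rotation": [0, 0, 0], "claw": 55},
    {"translation": [-1.5, 1.7, 67], "rotation": [0, 0, 0], "claw": 55},
    {"translation": [-1.5, 1.7, 82], "rotation": [0, 0, 0], "claw": 55},
    {"translation": [-1.5, 1.7, 82.5], "rotation": [0, 0, 0], "claw": 55},
    {"translation": [-1.5, 1.7, 82.5], "rotation": [0, 0, 0], "claw": 55}
  ]
}}

```text
clock: 22.9
tool_pos: [0.4757, 0.18, 0.0024]
orientation: [-180.0, -0.0, -120.3]
force: [-0.9, 0.4, -0.4]
opening: 0.0551
gripper_force: 0.0
```

Request:
{"method": "arm_command", "body": {
  "steps": [
    {"translation": [0, 0, 0], "rotation": [0, 0, 0], "claw": 35},
    {"translation": [0, 0, 0], "rotation": [0, 0, 0], "claw": 35},
    {"translation": [0, 0, 0], "rotation": [0, 0, 0], "claw": 35},
    {"translation": [0, 0, 0], "rotation": [0, 0, 0], "claw": 35},
    {"translation": [0, 0, 0], "rotation": [0, 0, 0], "claw": 35}
  ]
}}

```text
clock: 23.4
tool_pos: [0.4758, 0.1802, 0.0028]
orientation: [-180.0, 0.0, -120.3]
force: [-1.6, -0.3, 5.9]
opening: 0.0368
gripper_force: 30.0
```

Request:
{"method": "arm_command", "body": {
  "steps": [
    {"translation": [0, 0, -40], "rotation": [0, 0, 0], "claw": 35},
    {"translation": [0, 0, -85], "rotation": [0, 0, 0], "claw": 35},
    {"translation": [0, 0, -130], "rotation": [0, 0, 0], "claw": 35},
    {"translation": [33, -33, -130], "rotation": [0, 0, 0], "claw": 35},
    {"translation": [66, -66, -130], "rotation": [0, 0, 0], "claw": 35}
  ]
}}

```text
clock: 23.9
tool_pos: [0.5, 0.0902, 0.1341]
orientation: [-179.9, 0.2, -120.1]
force: [1.1, -0.6, -1.7]
opening: 0.0373
gripper_force: 30.0
```

Request:
{"method": "arm_command", "body": {
  "steps": [
    {"translation": [33, -33, 0], "rotation": [0, 0, 0], "claw": 35},
    {"translation": [66, -66, 0], "rotation": [0, 0, 0], "claw": 35},
    {"translation": [99, -99, 0], "rotation": [0, 0, 0], "claw": 35},
    {"translation": [130, -130, 0], "rotation": [0, 0, 0], "claw": 35},
    {"translation": [140.5, -138, 0], "rotation": [0, 0, 0], "claw": 35}
  ]
}}

```text
clock: 24.4
tool_pos: [0.5477, -0.1045, 0.1318]
orientation: [180.0, -0.0, -120.5]
force: [-0.1, 0.7, -0.9]
opening: 0.037
gripper_force: 30.0
```

Request:
{"method": "arm_command", "body": {
  "steps": [
    {"translation": [0, 0, 0], "rotation": [0, 0, 0], "claw": 35},
    {"translation": [0, 0, 0], "rotation": [0, 0, 0], "claw": 35},
    {"translation": [0, 0, 0], "rotation": [0, 0, 0], "claw": 35}
  ]
}}

```text
clock: 24.7
tool_pos: [0.5473, -0.1002, 0.1323]
orientation: [180.0, 0.0, -120.2]
force: [0.4, -0.2, -0.5]
opening: 0.0367
gripper_force: 30.0
```

```bash
python3 -c "
from h import *
print(tool(.548,-.1013,.063))
o=ctrl.get_obs();print(o['tool_pos'],o['opening'])
"
```

```text
(array([ 0.6, -1.2, 69.3]), array([ 0.  ,  0.  , -0.05]))
[ 0.54725644 -0.10021177  0.13226986] 0.036700793277137087
```

Request:
{"method": "arm_command", "body": {
  "steps": [
    {"translation": [0.6, -1.2, 20], "rotation": [0, 0, 0], "claw": 35},
    {"translation": [0.6, -1.2, 35], "rotation": [0, 0, 0], "claw": 35},
    {"translation": [0.6, -1.2, 50], "rotation": [0, 0, 0], "claw": 35},
    {"translation": [0.6, -1.2, 60], "rotation": [0, 0, 0], "claw": 35},
    {"translation": [0.6, -1.2, 67], "rotation": [0, 0, 0], "claw": 35}
  ]
}}

```text
clock: 25.2
tool_pos: [0.548, -0.1014, 0.0647]
orientation: [180.0, -0.0, -120.2]
force: [-0.4, 0.5, -1.6]
opening: 0.0369
gripper_force: 30.0
```

Request:
{"method": "arm_command", "body": {
  "steps": [
    {"translation": [0, 0, 1], "rotation": [0, 0, 0], "claw": 35},
    {"translation": [0, 0, 1], "rotation": [0, 0, 0], "claw": 35},
    {"translation": [0, 0, 1], "rotation": [0, 0, 0], "claw": 35}
  ]
}}

```text
clock: 25.5
tool_pos: [0.5485, -0.1022, 0.0649]
orientation: [-180.0, 0.0, -120.3]
force: [-0.5, 0.4, -0.8]
opening: 0.0373
gripper_force: 30.0
```

Request:
{"method": "arm_command", "body": {
  "steps": [
    {"translation": [0.2, 0.2, 1.7], "rotation": [0, 0, 0], "claw": 35},
    {"translation": [0.2, 0.2, 1.7], "rotation": [0, 0, 0], "claw": 35},
    {"translation": [0.2, 0.2, 1.7], "rotation": [0, 0, 0], "claw": 35},
    {"translation": [0.2, 0.2, 1.7], "rotation": [0, 0, 0], "claw": 55},
    {"translation": [0.2, 0.2, 1.7], "rotation": [0, 0, 0], "claw": 55}
  ]
}}

```text
clock: 26.0
tool_pos: [0.548, -0.1024, 0.0627]
orientation: [-180.0, 0.0, -120.3]
force: [-0.1, -0.3, 0.1]
opening: 0.048
gripper_force: 0.0
```

Request:
{"method": "arm_command", "body": {
  "steps": [
    {"translation": [0, 0, 0], "rotation": [0, 0, 0], "claw": 55},
    {"translation": [0, 0, -30], "rotation": [0, 0, 0], "claw": 55},
    {"translation": [0, 0, -65], "rotation": [0, 0, 0], "claw": 55},
    {"translation": [-20, 40, -65], "rotation": [0, 0, 0], "claw": 50},
    {"translation": [-40, 80, -65], "rotation": [0, 0, 0], "claw": 50}
  ]
}}

```text
clock: 26.5
tool_pos: [0.4993, -0.0272, 0.1284]
orientation: [-179.9, 0.1, -120.5]
force: [0.0, 1.7, -0.7]
opening: 0.0506
gripper_force: 0.0
```

```bash
python3 -c "
from h import *
stack()
im,_=snap('scene')
cv2.imwrite('pics/c8.png',cv2.resize(im[130:210,245:375,::-1],(780,480),interpolation=cv2.INTER_CUBIC))
o=ctrl.get_obs();print(o['tool_pos'],o['opening'])
print(tool(.4275,.0195,.07))"
```

```text
scene brass 164 [282.9 166.7] [10 19 17 16]
scene brass 423 [297.5 189.3] [ 0 25 45 35]
[ 0.49683008 -0.02494277  0.12812655] 0.04994901753694369
(array([-3.5, 82.3, 58.1]), array([ 0.  ,  0.01, -0.03]))
```

View pics/c8.png

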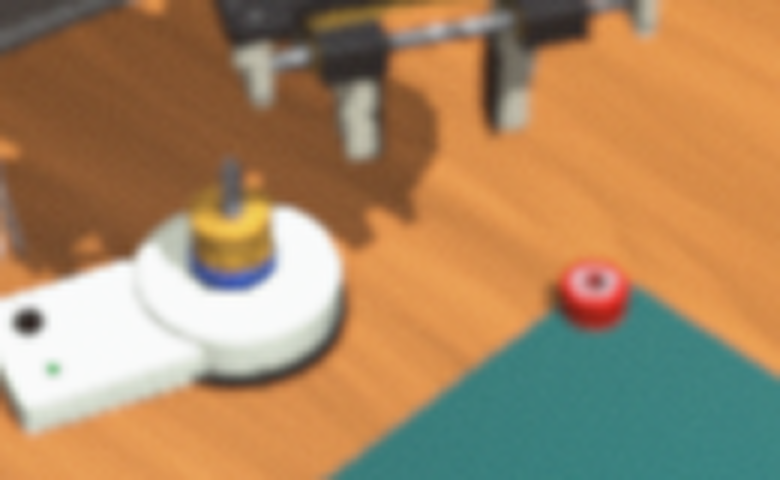

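The three gears lie flat on the blue spacer (crop (232,240)) and the collar stands at crop (595,293). Fetch the collar.

Request:
{"method": "arm_command", "body": {
  "steps": [
    {"translation": [-3.5, 82, 0], "rotation": [0, 0, 0], "claw": 50},
    {"translation": [-3.5, 82, 0], "rotation": [0, 0, 0], "claw": 50},
    {"translation": [-3.5, 82, 30], "rotation": [0, 0, 0], "claw": 50},
    {"translation": [-3.5, 82, 60], "rotation": [0, 0, 0], "claw": 50},
    {"translation": [-3.5, 82, 60], "rotation": [0, 0, 0], "claw": 50}
  ]
}}

```text
clock: 27.1
tool_pos: [0.4277, 0.016, 0.0652]
orientation: [179.8, -0.3, -120.3]
force: [-0.1, -0.1, 0.3]
opening: 0.0499
gripper_force: 0.0
```

Request:
{"method": "arm_command", "body": {
  "steps": [
    {"translation": [0, 0, 10], "rotation": [0, 0, 0], "claw": 50},
    {"translation": [0, 0, 10], "rotation": [0, 0, 0], "claw": 50},
    {"translation": [0, 0, 10], "rotation": [0, 0, 0], "claw": 50}
  ]
}}

```text
clock: 27.4
tool_pos: [0.4306, 0.0169, 0.0582]
orientation: [-180.0, 0.0, -120.3]
force: [0.8, 0.2, -0.0]
opening: 0.05
gripper_force: 0.0
```

```bash
python3 see.py; python3 -c "
from h import *
o=ctrl.get_obs();print(o['tool_pos'],o['opening'])
print(tool(.4275,.0195,.009))"
```

```text
brass unpaired scene count 0
blue unpaired scene count 0
red unpaired scene count 1
[0.43063401 0.0169855  0.05833715] 0.04996786692310904
(array([-0.5,  4. , 49.3]), array([-0.01,  0.01, -0.06]))
```

Request:
{"method": "arm_command", "body": {
  "steps": [
    {"translation": [-0.5, 4, 20], "rotation": [0, 0, 0], "claw": 50},
    {"translation": [-0.5, 4, 40], "rotation": [0, 0, 0], "claw": 50},
    {"translation": [-0.5, 4, 49], "rotation": [0, 0, 0], "claw": 50},
    {"translation": [-0.5, 4, 49], "rotation": [0, 0, 0], "claw": 50},
    {"translation": [-0.5, 4, 49], "rotation": [0, 0, 0], "claw": 28}
  ]
}}

```text
clock: 28.0
tool_pos: [0.4273, 0.0195, 0.0091]
orientation: [-180.0, 0.0, -120.3]
force: [0.0, -0.1, -0.4]
opening: 0.0459
gripper_force: 0.0
```

Request:
{"method": "arm_command", "body": {
  "steps": [
    {"translation": [0, 0, 0], "rotation": [0, 0, 0], "claw": 28},
    {"translation": [0, 0, 0], "rotation": [0, 0, 0], "claw": 28},
    {"translation": [0, 0, 0], "rotation": [0, 0, 0], "claw": 28},
    {"translation": [0, 0, 0], "rotation": [0, 0, 0], "claw": 28}
  ]
}}

```text
clock: 28.4
tool_pos: [0.4274, 0.0196, 0.0093]
orientation: [-180.0, 0.1, -120.3]
force: [-0.7, -0.1, 6.4]
opening: 0.0309
gripper_force: 30.0
```

Request:
{"method": "arm_command", "body": {
  "steps": [
    {"translation": [0, 0, -40], "rotation": [0, 0, 0], "claw": 28},
    {"translation": [0, 0, -85], "rotation": [0, 0, 0], "claw": 28},
    {"translation": [0, 0, -128], "rotation": [0, 0, 0], "claw": 28},
    {"translation": [10, -40, -128], "rotation": [0, 0, 0], "claw": 28},
    {"translation": [20, -80, -128], "rotation": [0, 0, 0], "claw": 28}
  ]
}}

```text
clock: 28.9
tool_pos: [0.4876, -0.0379, 0.1395]
orientation: [-179.8, 0.3, -120.1]
force: [0.7, 1.8, -0.8]
opening: 0.0311
gripper_force: 30.0
```

Request:
{"method": "arm_command", "body": {
  "steps": [
    {"translation": [12, -43, 0], "rotation": [0, 0, 0], "claw": 28},
    {"translation": [24, -85.3, 0], "rotation": [0, 0, 0], "claw": 28},
    {"translation": [24, -85.3, 0], "rotation": [0, 0, 0], "claw": 28},
    {"translation": [24, -85.3, 0], "rotation": [0, 0, 0], "claw": 28},
    {"translation": [24, -85.3, 0], "rotation": [0, 0, 0], "claw": 28}
  ]
}}

```text
clock: 29.4
tool_pos: [0.5465, -0.1018, 0.1363]
orientation: [179.9, -0.0, -120.3]
force: [-0.4, 0.1, -0.2]
opening: 0.0309
gripper_force: 30.0
```

```bash
python3 -c "
from h import *
print(tool(.548,-.1018,.078))
o=ctrl.get_obs();print(o['tool_pos'],o['opening'])
stack()
"
```

```text
(array([-0.8, -1.4, 58.3]), array([ 0.01, -0.  , -0.06]))
[ 0.54645913 -0.10178228  0.13631924] 0.030894745398861084
scene brass 1124 [296.  169.2] [ 0  0 45 60]
scene red 64 [282.9 146.5] [12  1 12 10]
```

Request:
{"method": "arm_command", "body": {
  "steps": [
    {"translation": [-0.8, -1.4, 15], "rotation": [0, 0, 0], "claw": 28},
    {"translation": [-0.8, -1.4, 30], "rotation": [0, 0, 0], "claw": 28},
    {"translation": [-0.8, -1.4, 42], "rotation": [0, 0, 0], "claw": 28},
    {"translation": [-0.8, -1.4, 52], "rotation": [0, 0, 0], "claw": 28},
    {"translation": [-0.8, -1.4, 56], "rotation": [0, 0, 0], "claw": 28}
  ]
}}

```text
clock: 29.95
tool_pos: [0.5483, -0.1016, 0.0798]
orientation: [179.9, -0.0, -120.3]
force: [0.7, 0.1, -0.2]
opening: 0.0311
gripper_force: 30.0
```

Request:
{"method": "arm_command", "body": {
  "steps": [
    {"translation": [0, 0, 1], "rotation": [0, 0, 0], "claw": 28},
    {"translation": [0, 0, 1], "rotation": [0, 0, 0], "claw": 28},
    {"translation": [0, 0, 1], "rotation": [0, 0, 0], "claw": 28}
  ]
}}

```text
clock: 30.25
tool_pos: [0.549, -0.102, 0.08]
orientation: [-180.0, 0.0, -120.3]
force: [-0.3, 0.2, -0.5]
opening: 0.0309
gripper_force: 30.0
```

Request:
{"method": "arm_command", "body": {
  "steps": [
    {"translation": [0.4, 0.6, 2.3], "rotation": [0, 0, 0], "claw": 28},
    {"translation": [0.4, 0.6, 2.3], "rotation": [0, 0, 0], "claw": 28},
    {"translation": [0.4, 0.6, 2.3], "rotation": [0, 0, 0], "claw": 28},
    {"translation": [0.4, 0.6, 2.3], "rotation": [0, 0, 0], "claw": 46},
    {"translation": [0.4, 0.6, 2.3], "rotation": [0, 0, 0], "claw": 46}
  ]
}}

```text
clock: 30.75
tool_pos: [0.5483, -0.1021, 0.0774]
orientation: [-180.0, 0.0, -120.3]
force: [0.4, -0.5, -0.3]
opening: 0.0417
gripper_force: 0.0
```

Request:
{"method": "arm_command", "body": {
  "steps": [
    {"translation": [0, 0, 0], "rotation": [0, 0, 0], "claw": 46},
    {"translation": [0, 0, -25], "rotation": [0, 0, 0], "claw": 46},
    {"translation": [0, 0, -65], "rotation": [0, 0, 0], "claw": 46},
    {"translation": [-20, 40, -65], "rotation": [0, 0, 0], "claw": 20},
    {"translation": [-40, 80, -65], "rotation": [0, 0, 0], "claw": 0}
  ]
}}

```text
clock: 31.25
tool_pos: [0.4998, -0.0268, 0.1433]
orientation: [-179.9, 0.1, -120.4]
force: [-0.8, 1.8, 0.2]
opening: 0.035
gripper_force: 0.0
```

Run:
```python
from h import *
stack(); print(arb(.077))
im,d=snap('scene'); im2,d2=snap('top')
f=lambda q:cv2.resize(q[:,:,::-1],(390,390),interpolation=cv2.INTER_CUBIC)
cv2.imwrite('pics/c9.png',np.hstack([f(im[135:195,255:315]),f(im2[195:275,445:525])]))
print(ctrl.get_obs()['tool_pos'])
# counter: grey plate in both pictures, wheel ribs (orange, high)
X=[]
for n,dd,i in(("top",d2,im2),("scene",d,im)):
    v,u=np.nonzero(dd>0); o,ra=rays(n,np.c_[u,v]); P=o+ra*dd[v,u][:,None]
    near=np.hypot(P[:,0]-.46,P[:,1]+.35)<.1
    hsv=cv2.cvtColor(i,cv2.COLOR_RGB2HSV)[v,u]
    g=near&(hsv[:,1]<45)&(hsv[:,2]>70)&(P[:,2]>.003)&(P[:,2]<.014)
    r=cv2.minAreaRect((P[g][:,:2]*1000).astype(np.float32)); print(n,'plate',g.sum(),np.round(r[0],1),np.round(r[1],1),round(r[2],1))
    c=near&(P[:,2]>.06); print(n,'wheel pts',c.sum(),P[c].mean(0).round(4),P[c].min(0).round(3),P[c].max(0).round(3))
    ck=near&(P[:,2]>.052)&(P[:,2]<.062)&(hsv[:,1]<60); print(n,'cheek',np.round(cv2.minAreaRect((P[ck][:,:2]*1000).astype(np.float32)),1) if 0 else (ck.sum(),P[ck].mean(0).round(3)))
```

```text
scene brass 97 [283.5 169.2] [10 22 17 13]
scene brass 460 [297.8 187.4] [ 0 24 45 36]
scene red 57 [282.5 162.7] [12 17 12 10]
[283.5 162.2]
[ 0.49850803 -0.02558934  0.14298461]
top plate 277 [ 472.3 -332.7] [ 99.6 126. ] 78.8
top wheel pts 356 [ 0.4595 -0.3482  0.0746] [ 0.419 -0.378  0.06 ] [ 0.496 -0.323  0.091]
top cheek (np.int64(136), array([ 0.46 , -0.341,  0.057]))
scene plate 177 [ 482.  -349.5] [133.3  80.4] 6.6
scene wheel pts 223 [ 0.4676 -0.3481  0.0735] [ 0.426 -0.372  0.06 ] [ 0.503 -0.323  0.091]
scene cheek (np.int64(69), array([ 0.468, -0.333,  0.056]))
```

View pics/c9.png

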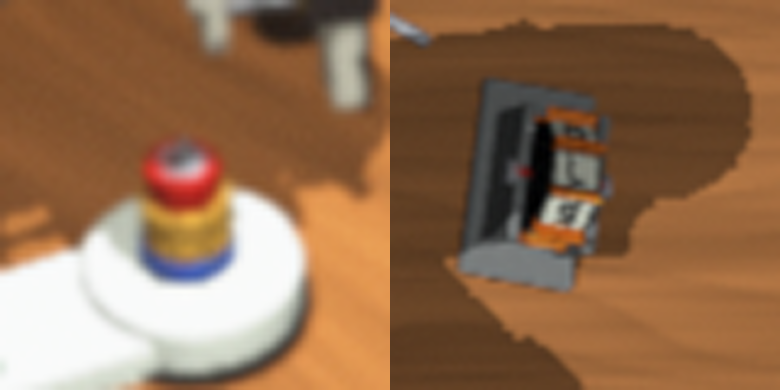

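The stack is complete: red on brass on blue at crop (185,210). Next is the counter pose and digit reading.

Run:
```python
from h import *
c=np.array([[570,155],[685,175],[548,353],[662,373]])/5+[350,180]
P=onplane('top',c,.008); print('top corners',P.round(3)[:,:2],P.mean(0).round(4))
L=np.array([[60/7.22+222,130.9],[240,140.6],[269.1,128.3]]); Q=onplane('scene',L,.008); print('scene',Q.round(3)[:,:2],((Q[0]+Q[2])/2).round(4), np.hypot(*(Q[0]-Q[1])[:2]),np.hypot(*(Q[2]-Q[1])[:2]))
mean=lambda n:np.mean([snap(n)[0].astype(float) for _ in range(6)],0)
a=mean('top')[213:250,470:500]; b=mean('scene')[102:130,232:262]
def f(q):
    q=cv2.resize(q[:,:,::-1],(395,395*q.shape[0]//q.shape[1]),interpolation=cv2.INTER_CUBIC); q=q+1.0*(q-cv2.GaussianBlur(q,(0,0),12))
    return np.clip(cv2.resize(q,(395,480))*1.1,0,255)
cv2.imwrite('pics/c10.png',np.hstack([f(a),f(b)]))
```

```text
top corners [[ 0.518 -0.332]
 [ 0.506 -0.393]
 [ 0.411 -0.313]
 [ 0.399 -0.373]] [ 0.4585 -0.3526  0.008 ]
scene [[ 0.511 -0.387]
 [ 0.521 -0.329]
 [ 0.417 -0.309]] [ 0.4637 -0.3482  0.008 ] 0.05934216669724896 0.10598576652559046[ WARN:0@4.017] global loadsave.cpp:1063 imwrite_ Unsupported depth image for selected encoder is fallbacked to CV_8U.
```

View pics/c10.png

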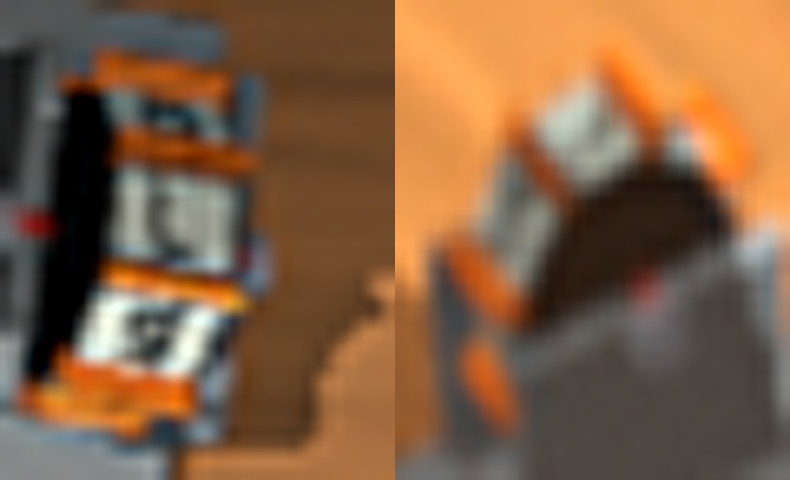

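The digit is not readable for certain (looks like a 7). I will test against the stop instead. The counter centre is about (0.461, -0.350), with yaw about -10°.

```bash
python3 -c "
from h import *
print(tool(.461,-.350,.14,-190.3)); print(ctrl.get_obs()['joint_pos'].round(1))"
```

```text
(array([ 297.7, -129.7,    2.2]), array([ 0., -0., 14.]))
[ 19.4   8.4 -27.8   0.  -53.8 -49.7]
```

Request:
{"method": "arm_command", "body": {
  "steps": [
    {"translation": [298, -130, 0], "rotation": [0, 0, 14], "claw": 0},
    {"translation": [298, -130, 0], "rotation": [0, 0, 14], "claw": 0},
    {"translation": [298, -130, 0], "rotation": [0, 0, 14], "claw": 0},
    {"translation": [298, -130, 0], "rotation": [0, 0, 14], "claw": 0},
    {"translation": [298, -130, 0], "rotation": [0, 0, 14], "claw": 0}
  ]
}}

```text
clock: 32.5
tool_pos: [0.4696, -0.2774, 0.1425]
orientation: [-180.0, 0.0, -163.6]
force: [1.8, 0.5, 0.3]
opening: 0.0004
gripper_force: 0.0
```

```bash
python3 -c "
from h import *
stack()
print(tool(.461,-.350,.14,-190.3)); print(ctrl.get_obs()['joint_pos'].round(1))"
```

```text
scene brass 1571 [289.8 163.4] [ 0  0 45 60]
scene red 47 [282.6 163. ] [13 18 11  9]
(array([ 25.3, -62.4,   2.3]), array([-0.02, -0.01,  5.2 ]))
[-10.6  12.7 -22.2   0.1 -55.1 -63.8]
```

Request:
{"method": "arm_command", "body": {
  "steps": [
    {"translation": [25.3, -62.4, 0], "rotation": [0, 0, 5.2], "claw": 0},
    {"translation": [25.3, -62.4, 0], "rotation": [0, 0, 5.2], "claw": 0},
    {"translation": [25.3, -62.4, 0], "rotation": [0, 0, 5.2], "claw": 0},
    {"translation": [25.3, -62.4, 0], "rotation": [0, 0, 5.2], "claw": 0},
    {"translation": [25.3, -62.4, 0], "rotation": [0, 0, 5.2], "claw": 0}
  ]
}}

```text
clock: 33.05
tool_pos: [0.4637, -0.3424, 0.1422]
orientation: [180.0, -0.0, 171.0]
force: [0.1, 0.9, 0.2]
opening: 0.0003
gripper_force: 0.0
```

Request:
{"method": "arm_command", "body": {
  "steps": [
    {"translation": [0, 0, 30], "rotation": [0, 0, 0], "claw": 0},
    {"translation": [0, 0, 30], "rotation": [0, 0, 0], "claw": 0},
    {"translation": [0, 0, 30], "rotation": [0, 0, 0], "claw": 0}
  ]
}}

```text
clock: 33.35
tool_pos: [0.4636, -0.342, 0.1124]
orientation: [-180.0, -0.1, 170.9]
force: [0.5, 0.1, 1.4]
opening: 0.0004
gripper_force: 0.0
```

```bash
python3 -c "
from h import *
print(tool(.461,-.350,.086,-190.3)); print(ctrl.get_obs()['tool_pos'])
im,_=snap('scene')
cv2.imwrite('pics/c11.png',cv2.resize(im[85:150,205:295,::-1],(790,570),interpolation=cv2.INTER_CUBIC))"
```

```text
(array([ 1.3, -8.3, 26.4]), array([-0.  , -0.02,  0.24]))
[ 0.46361884 -0.34200897  0.11238639]
```

View pics/c11.png

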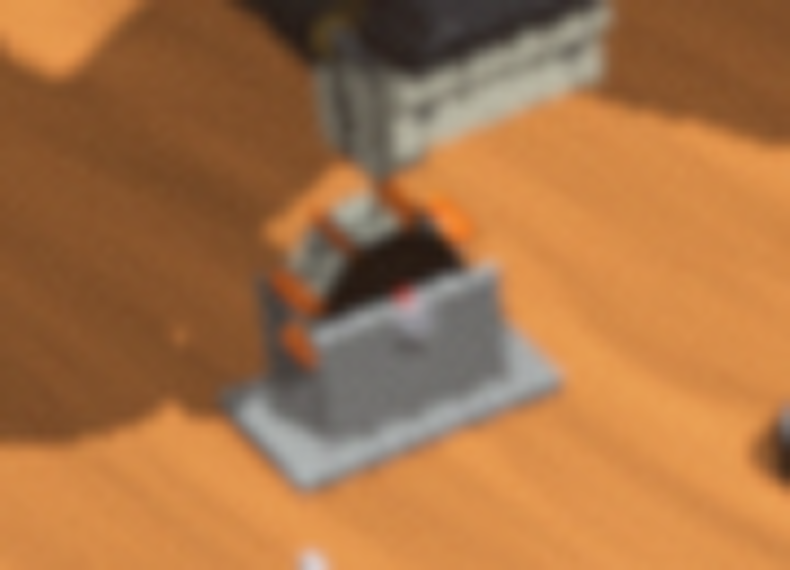

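In the crop: ribs at (300,290), (330,230), (400,200), (450,215), the red mark at (405,295), fingertip low edge at (385,170). I compare these with the projection of a squared wheel.

```bash
cat >> h.py <<'E'
CC=np.array([.461,-.350]); CY=np.radians(-10.3)
def cpt(x,y,z):
    c,s=np.cos(CY),np.sin(CY); return [CC[0]+c*x-s*y,CC[1]+s*x+c*y,z]
E
python3 - <<'E'
from h import *
s=790/90
for a in(-67.5,-22.5,22.5,67.5,112.5):
    t=np.radians(a); p=proj('scene',[cpt(.036*np.sin(t),y,.052+.036*np.cos(t)) for y in(.013,-.013)]); print(a,((p-[205,85])*s).round(0).tolist())
print('mark',((proj('scene',[cpt(0,.02,.056)])-[205,85])*s).round(0), 'corners',((proj('scene',[cpt(.055,-.031,.008),cpt(.055,.031,.008),cpt(-.055,.031,.008)])-[205,85])*s).round(0).tolist())
print('tip',((proj('scene',[[.4636,-.342,.1124]])-[205,85])*s).round(0))
E
```

```text
-67.5 [[481.0, 241.0], [442.0, 205.0]]
-22.5 [[428.0, 215.0], [390.0, 179.0]]
22.5 [[360.0, 242.0], [322.0, 206.0]]
67.5 [[317.0, 308.0], [279.0, 271.0]]
112.5 [[325.0, 371.0], [288.0, 334.0]]
mark [[412. 307.]] corners [[219.0, 397.0], [306.0, 487.0], [570.0, 374.0]]
tip [[377. 158.]]
```

The projection matches: ribs squared within a few degrees and the pose good to about 2 mm. I lower the tip onto the top gap and push gently towards the robot. If the face is a 7, the stop holds it.

Request:
{"method": "arm_command", "body": {
  "steps": [
    {"translation": [1, -8, 10], "rotation": [0, 0, 0.24], "claw": 0},
    {"translation": [1, -8, 20], "rotation": [0, 0, 0.24], "claw": 0},
    {"translation": [1, -8, 27.5], "rotation": [0, 0, 0.24], "claw": 0},
    {"translation": [1, -8, 27.5], "rotation": [0, 0, 0.24], "claw": 0},
    {"translation": [1, -8, 27.5], "rotation": [0, 0, 0.24], "claw": 0}
  ]
}}

```text
clock: 33.9
tool_pos: [0.4613, -0.3502, 0.0845]
orientation: [180.0, -0.1, 169.5]
force: [0.1, -0.3, 0.4]
opening: 0.0003
gripper_force: 0.0
```

Request:
{"method": "arm_command", "body": {
  "steps": [
    {"translation": [1, 0, 0], "rotation": [0, 0, 0], "claw": 0},
    {"translation": [2, 0, 0], "rotation": [0, 0, 0], "claw": 0},
    {"translation": [3, 0, 0], "rotation": [0, 0, 0], "claw": 0},
    {"translation": [4, 0, 0], "rotation": [0, 0, 0], "claw": 0}
  ]
}}

```text
clock: 34.3
tool_pos: [0.4588, -0.3498, 0.0853]
orientation: [-180.0, 0.2, 169.6]
force: [5.5, -0.3, -1.6]
opening: 0.0006
gripper_force: 2.1
```

Request:
{"method": "arm_command", "body": {
  "steps": [
    {"translation": [1, 0, 0], "rotation": [0, 0, 0], "claw": 0},
    {"translation": [2, 0, 0], "rotation": [0, 0, 0], "claw": 0},
    {"translation": [2, 0, 0], "rotation": [0, 0, 0], "claw": 0}
  ]
}}

```text
clock: 34.6
tool_pos: [0.4584, -0.3498, 0.0858]
orientation: [-180.0, 0.3, 169.6]
force: [8.4, -0.7, -1.9]
opening: 0.0003
gripper_force: 3.1
```

8.4 N with no motion: the wheel is at the 7 stop, so 4 steps away from the robot are needed. I reposition behind the rib.

Request:
{"method": "arm_command", "body": {
  "steps": [
    {"translation": [-3, 0, 0], "rotation": [0, 0, 0], "claw": 0},
    {"translation": [-3, 0, -15], "rotation": [0, 0, 0], "claw": 0},
    {"translation": [10, 0, -15], "rotation": [0, 0, 0], "claw": 0},
    {"translation": [23.5, 0, -15], "rotation": [0, 0, 0], "claw": 0},
    {"translation": [23.5, 0, -10], "rotation": [0, 0, 0], "claw": 0}
  ]
}}

```text
clock: 35.1
tool_pos: [0.4298, -0.3442, 0.0946]
orientation: [180.0, -0.1, 169.5]
force: [1.1, 0.6, 1.2]
opening: 0.0003
gripper_force: 0.0
```

```bash
cat >> h.py <<'E'
def cx(): p=ctrl.get_obs()['tool_pos'][:2]-CC; c,s=np.cos(CY),np.sin(CY); return (np.array([c*p[0]+s*p[1],-s*p[0]+c*p[1]])*1000).round(1)
E
python3 -c "
from h import *
print(cx(),tool(*cpt(-.029,0,.081),169.7),ctrl.get_obs()['force'])"
```

```text
[-31.8   0.1] (array([-2.8, -0.1, 13.6]), array([ 0.01, -0.01, -0.04])) [1.08954202 0.55651164 1.17442745]
```

Request:
{"method": "arm_command", "body": {
  "steps": [
    {"translation": [-1, 0, 13.5], "rotation": [0, 0, 0], "claw": 0},
    {"translation": [-1, 0, 13.5], "rotation": [0, 0, 0], "claw": 0},
    {"translation": [-7, 0, 13], "rotation": [0, 0, 0], "claw": 0},
    {"translation": [-14, 0, 11], "rotation": [0, 0, 0], "claw": 0},
    {"translation": [-19, 0, 10], "rotation": [0, 0, 0], "claw": 0}
  ]
}}

```text
clock: 35.6
tool_pos: [0.4519, -0.3485, 0.0851]
orientation: [-180.0, 0.0, 169.5]
force: [-1.6, -0.2, -0.9]
opening: 0.0005
gripper_force: 0.6
```

Request:
{"method": "arm_command", "body": {
  "steps": [
    {"translation": [-5, 0, 0], "rotation": [0, 0, 0], "claw": 0},
    {"translation": [-9, 0, 0], "rotation": [0, 0, 0], "claw": 0},
    {"translation": [-13, 0, 0], "rotation": [0, 0, 0], "claw": 0},
    {"translation": [-14.5, 0, 0], "rotation": [0, 0, 0], "claw": 0},
    {"translation": [-14.5, 0, 0], "rotation": [0, 0, 0], "claw": 0}
  ]
}}

```text
clock: 36.1
tool_pos: [0.4659, -0.3511, 0.0848]
orientation: [-180.0, 0.0, 169.5]
force: [-0.6, -0.0, 0.1]
opening: 0.0003
gripper_force: 0.2
```

```bash
python3 -c "
from h import *
o=ctrl.get_obs();print(cx(),o['tool_pos'],o['force'])"
```

```text
[ 5.  -0.2] [ 0.46585777 -0.35105421  0.08480648] [-0.6059684  -0.03731006  0.09859635]
```

Request:
{"method": "arm_command", "body": {
  "steps": [
    {"translation": [0, 0, -12], "rotation": [0, 0, 0], "claw": 0},
    {"translation": [17, 0, -12], "rotation": [0, 0, 0], "claw": 0},
    {"translation": [35, 0, -10], "rotation": [0, 0, 0], "claw": 0},
    {"translation": [35, 0, 3], "rotation": [0, 0, 0], "claw": 0},
    {"translation": [35, 0, 3], "rotation": [0, 0, 0], "claw": 0}
  ]
}}

```text
clock: 36.6
tool_pos: [0.4307, -0.3445, 0.0815]
orientation: [180.0, -0.0, 169.5]
force: [0.4, 0.3, -0.5]
opening: 0.0003
gripper_force: 0.0
```

Request:
{"method": "arm_command", "body": {
  "steps": [
    {"translation": [-7, 0, -1], "rotation": [0, 0, 0], "claw": 0},
    {"translation": [-14, 0, -3], "rotation": [0, 0, 0], "claw": 0},
    {"translation": [-20, 0, -3.5], "rotation": [0, 0, 0], "claw": 0},
    {"translation": [-26, 0, -3.5], "rotation": [0, 0, 0], "claw": 0},
    {"translation": [-31, 0, -3.5], "rotation": [0, 0, 0], "claw": 0}
  ]
}}

```text
clock: 37.1
tool_pos: [0.4621, -0.3503, 0.0851]
orientation: [180.0, -0.0, 169.5]
force: [-2.4, 1.4, -0.1]
opening: 0.0004
gripper_force: 0.7
```

Request:
{"method": "arm_command", "body": {
  "steps": [
    {"translation": [0, 0, 0], "rotation": [0, 0, 0], "claw": 0},
    {"translation": [0, 0, 0], "rotation": [0, 0, 0], "claw": 0}
  ]
}}

```text
clock: 37.3
tool_pos: [0.462, -0.3503, 0.0853]
orientation: [-180.0, 0.0, 169.5]
force: [-0.0, -0.4, -0.4]
opening: 0.0008
gripper_force: 0.0
```

```bash
python3 -c "
from h import *
o=ctrl.get_obs();print(cx(),o['tool_pos'],o['force'])"
```

```text
[ 1.1 -0.1] [ 0.46202168 -0.35033148  0.085311  ] [-0.04679052 -0.41650867 -0.43979927]
```

Request:
{"method": "arm_command", "body": {
  "steps": [
    {"translation": [0, 0, -12], "rotation": [0, 0, 0], "claw": 0},
    {"translation": [16, 0, -12], "rotation": [0, 0, 0], "claw": 0},
    {"translation": [31.5, 0, -10], "rotation": [0, 0, 0], "claw": 0},
    {"translation": [31.5, 0, 3.5], "rotation": [0, 0, 0], "claw": 0},
    {"translation": [31.5, 0, 3.5], "rotation": [0, 0, 0], "claw": 0}
  ]
}}

```text
clock: 37.8
tool_pos: [0.4298, -0.3443, 0.0819]
orientation: [180.0, -0.0, 169.5]
force: [-0.0, -0.2, 0.6]
opening: 0.0005
gripper_force: 0.0
```

Request:
{"method": "arm_command", "body": {
  "steps": [
    {"translation": [-7, 0, -1], "rotation": [0, 0, 0], "claw": 0},
    {"translation": [-14, 0, -3], "rotation": [0, 0, 0], "claw": 0},
    {"translation": [-20, 0, -3.5], "rotation": [0, 0, 0], "claw": 0},
    {"translation": [-26, 0, -3.5], "rotation": [0, 0, 0], "claw": 0},
    {"translation": [-31.5, 0, -3.5], "rotation": [0, 0, 0], "claw": 0}
  ]
}}

```text
clock: 38.3
tool_pos: [0.4621, -0.3503, 0.0852]
orientation: [180.0, -0.0, 169.5]
force: [-1.0, 0.1, 0.0]
opening: 0.0005
gripper_force: 0.7
```

Request:
{"method": "arm_command", "body": {
  "steps": [
    {"translation": [0, 0, 0], "rotation": [0, 0, 0], "claw": 0},
    {"translation": [0, 0, 0], "rotation": [0, 0, 0], "claw": 0}
  ]
}}

```text
clock: 38.5
tool_pos: [0.4619, -0.3502, 0.0851]
orientation: [180.0, 0.0, 169.5]
force: [0.9, 0.2, 0.5]
opening: 0.0006
gripper_force: 0.0
```

```bash
python3 -c "
from h import *
o=ctrl.get_obs();print(cx(),o['tool_pos'],o['force'])"
```

```text
[ 0.9 -0. ] [ 0.46188204 -0.35019872  0.08506148] [0.89923611 0.18863253 0.45714548]
```

Fourth stroke, to 1.5 mm, then withdraw and look.

Request:
{"method": "arm_command", "body": {
  "steps": [
    {"translation": [0, 0, -12], "rotation": [0, 0, 0], "claw": 0},
    {"translation": [16, 0, -12], "rotation": [0, 0, 0], "claw": 0},
    {"translation": [31.5, 0, -10], "rotation": [0, 0, 0], "claw": 0},
    {"translation": [31.5, 0, 3.5], "rotation": [0, 0, 0], "claw": 0},
    {"translation": [31.5, 0, 3.5], "rotation": [0, 0, 0], "claw": 0}
  ]
}}

```text
clock: 39.0
tool_pos: [0.4298, -0.3443, 0.0818]
orientation: [180.0, -0.0, 169.5]
force: [-0.2, -0.6, -0.3]
opening: 0.0004
gripper_force: 0.0
```

Request:
{"method": "arm_command", "body": {
  "steps": [
    {"translation": [-7, 0, -1], "rotation": [0, 0, 0], "claw": 0},
    {"translation": [-14, 0, -3], "rotation": [0, 0, 0], "claw": 0},
    {"translation": [-20, 0, -3.5], "rotation": [0, 0, 0], "claw": 0},
    {"translation": [-26, 0, -3.5], "rotation": [0, 0, 0], "claw": 0},
    {"translation": [-32, 0, -3.5], "rotation": [0, 0, 0], "claw": 0}
  ]
}}

```text
clock: 39.5
tool_pos: [0.4625, -0.3504, 0.0852]
orientation: [180.0, -0.0, 169.5]
force: [-2.3, 0.1, -0.3]
opening: 0.0006
gripper_force: 0.7
```

Request:
{"method": "arm_command", "body": {
  "steps": [
    {"translation": [0, 0, 0], "rotation": [0, 0, 0], "claw": 0},
    {"translation": [0, 0, 0], "rotation": [0, 0, 0], "claw": 0},
    {"translation": [1, 0, -20], "rotation": [0, 0, 0], "claw": 0},
    {"translation": [1, 0, -60], "rotation": [0, 0, 0], "claw": 0}
  ]
}}

```text
clock: 39.9
tool_pos: [0.4591, -0.3492, 0.143]
orientation: [179.9, -0.3, 169.5]
force: [1.0, -0.3, 0.5]
opening: 0.0005
gripper_force: 0.0
```

Request:
{"method": "arm_command", "body": {
  "steps": [
    {"translation": [0, 50, -50], "rotation": [0, 0, 0], "claw": 0},
    {"translation": [0, 100, -50], "rotation": [0, 0, 0], "claw": 0},
    {"translation": [0, 150, -50], "rotation": [0, 0, 0], "claw": 0},
    {"translation": [0, 150, -50], "rotation": [0, 0, 0], "claw": 0}
  ]
}}

```text
clock: 40.3
tool_pos: [0.4891, -0.1996, 0.1966]
orientation: [179.9, 0.2, 169.7]
force: [-0.2, -0.5, -0.8]
opening: 0.0
gripper_force: 0.0
```

Run:
```python
from h import *
print(ctrl.get_obs()['tool_pos'])
stack()
im,_=snap('scene'); im2,_=snap('top')
f=lambda q:cv2.resize(q[:,:,::-1],(395,395),interpolation=cv2.INTER_CUBIC)
cv2.imwrite('pics/c12.png',np.hstack([f(im[95:140,225:270]),f(im2[210:250,463:503])]))
for n,o,s in(('scene',[225,95],395/45),('top',[463,210],395/40)):
    for a in(-67.5,-22.5,22.5,67.5):
        t=np.radians(a); p=proj(n,[cpt(.036*np.sin(t),0,.052+.036*np.cos(t))]); print(n,a,((p-o)*s).round(0).tolist())
```

```text
[ 0.48912716 -0.19955296  0.19660407]
scene brass 1568 [289.8 163.3] [ 0  0 45 60]
scene red 46 [282.7 163.1] [13 18 11  9]
scene -67.5 [[286.0, 135.0]]
scene -22.5 [[234.0, 109.0]]
scene 22.5 [[165.0, 136.0]]
scene 67.5 [[122.0, 201.0]]
top -67.5 [[150.0, 329.0]]
top -22.5 [[185.0, 251.0]]
top 22.5 [[196.0, 144.0]]
top 67.5 [[178.0, 76.0]]
```

View pics/c12.png

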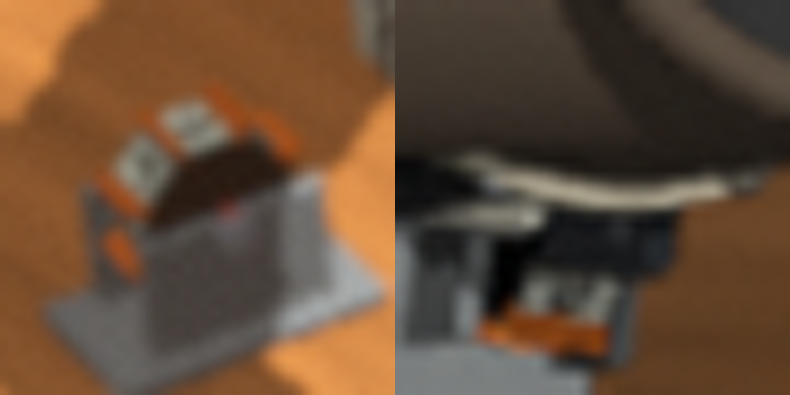

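The scene crop shows ribs at (165,130), (225,105), (120,195) and (283,135), in the same squared phase as at the start and four steps from the 7 stop. So the 3 is up, and the stack is unchanged. I hand in.

```bash
python3 -c "
from h import *
o=ctrl.get_obs();print(o['tool_pos'],o['force']); print(ctrl.close_job())"
```

```text
[ 0.48869936 -0.20158144  0.1958004 ] [ 0.19608476 -0.10938598 -0.20674002]
the job is handed in; nothing more can be done
None
```

I handed the job in at about 40 s (the result was not shown): the spacer, all three brass gears and the collar are stacked on the arbor in that order, and the counter wheel stands at 3, set by counting four pushes from its 7 stop because the digits were too blurred to read for certain.

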